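# Index and lock the dial of a roller-ball press

### The job

Turn the six-place dial of the roller-ball press by pushing on the edge of its rim, until the small square notch in the rim faces the lock slide on the side of the press nearest you; then push the slide by its black tab fully home into the notch, bed it in with a steady push of about 12 N for half a second, and let go. Work by feel: nothing may be forced (never over 30 N), the roll-on bottles stay in their nests without being pushed on, and everything else stays where it is.

Things in the scene. Friction and masses are not known exactly. Their poses are not given: they have to be found in the camera images.
- press: Hand press that seats roller-balls in roll-on bottles, fixed. Origin on the dial's axis at desk height, z up; its -x axis points from the dial's axis to the lock slide, on the robot's side. Grey base plate 24 mm thick, x -170 to +100, y -95 to +155 mm. The press column and head are on its +x +y side, so the free part of the rim is the -y half.
- press_ram (a point): Lower end of the press ram, over the dial: 102 mm above the desk, at (19, 33) mm from the dial's axis in the press's axes; 24 mm across. Keep clear of the head above it, 64 mm wide, from the ram out to the column at (61, 106) mm, 155 to 210 mm above the desk (ram top 246 mm), and of its raised hand lever at (117, 112) mm, up to 295 mm.
- dial: Aluminium dial 150 mm in diameter on a fixed spindle (1 mm play), plate 26 to 42 mm above the desk; a spring washer under the spindle nut makes it stiff to turn (4 to 9 N at the rim) either way, all the way round, and it stays where left. Origin on its axis, 24 mm above the desk; +x points from the axis to its notch. At its place when +x points along the press's -x.
- dial_pocket (a point): One of six round hand pockets in the rim (point on the 75 mm rim circle, half-way up), 36 mm wide at the rim, 18 mm deep (bottom at radius 57 mm), open above and outwards: a closed fingertip goes down into one and pushes on its side to turn the dial. They lie at 30, 90, 150, 210, 270, 330 degrees from the dial's +x axis; this is the one at 30. Lobes of 40 mm between.
- dial_notch (a point): The square notch, 14 mm wide and 14 mm deep, in the middle of one lobe of the rim, the only one. The point is the middle of the notch's bottom, 61 mm from the dial's axis on its +x axis, half-way up the plate, 34 mm above the desk.
- lock_slide (a joint): Travel of the lock slide towards the dial, m: 0 drawn back, about 0.022 home, its tongue against the bottom of the notch (the only stop). Rubs with 2.5 N, stays where left. The flat tongue is 12 mm wide, tapered over the last 10 mm to 5.6 mm; it meets the rim at 0.008. If the notch is 1 to 3 mm off, the taper must turn the dial as it enters (up to 15 N); if more, it jams on the rim.
- lock_tab (a point): Centre of the black upright thumb tab of the lock slide, 10 mm thick (along the press's x), 34 mm wide (y), 30 mm high, 50 to 80 mm above the desk. Pushed along the press's +x it drives the slide home. Free space behind and above it. The slide's steel guides below it reach 45 mm above the desk, y within 18 mm, x -152 to -90 mm in the press's axes.
- lock_tip (a point): Middle of the end of the slide's tongue, 34 mm above the desk; 83 mm from the dial's axis when drawn back, 61 mm when home. The lock_tab is 60.5 mm behind it.
- rollon_a_mid (a point): Centre of a loose glass roll-on bottle, 18 mm in diameter, 43 mm tall, standing in the dial's nest at 60 degrees from the dial's +x axis, 12 mm deep; its top is 78 mm above the desk.
- rollon_b_mid (a point): Centre of a loose glass roll-on bottle, 18 mm in diameter, 43 mm tall, standing in the dial's nest at 180 degrees from the dial's +x axis, 12 mm deep; its top is 78 mm above the desk.
- rollon_c_mid (a point): Centre of a loose glass roll-on bottle, 18 mm in diameter, 43 mm tall, standing in the dial's nest at 240 degrees from the dial's +x axis, 12 mm deep; its top is 78 mm above the desk.
- rollon_a: The same bottle, origin at the centre of its underside.
- rollon_b: The same bottle, origin at the centre of its underside.
- rollon_c: The same bottle, origin at the centre of its underside.
- dropper_bottle: Amber glass dropper bottle with a black cap, 32 mm in diameter, 88 mm tall, on the desk beside the -y edge of the press. Bystander. Origin at the centre of its underside.
- cap_a: Black screw cap, 19 mm in diameter, 16 mm tall, standing on the press's base plate in its corner beside the slide, +y side (top 40 mm above the desk). Bystander. Origin at the centre of its underside.
- cap_b: Black screw cap like the other, on the desk near the front corner of the press. Bystander. Origin at the centre of its underside.
- cream_jar: White jar with a blue lid, 66 mm in diameter, 50 mm tall. Bystander. Origin at the centre of its underside.
- solvent_bottle: White plastic bottle, 76 mm in diameter, 170 mm tall. Bystander. Origin at the centre of its underside.
- pipette_stand: Glass beaker with pipettes in it, 60 mm in diameter, 130 mm tall. Bystander. Origin at the centre of its underside.

How it is judged:
On the way, in this order (a step that is already met when the one before it is completed fails the run):
1. the dial is turned so that its notch faces the tongue of the lock slide (within about 5 mm), the slide still clear of the rim (y of dial_notch in the frame of press between -0.005 and 0.005 m and x of dial_notch in the frame of press below -0.04 m and value of joint lock_slide below 0.0095 m), for 0.1 s.
2. the tongue, in the notch, is bedded against its bottom with a steady push (7 to 16 N between tongue and dial) (contact force between lock_slide and dial between 7 and 16 N and horizontal distance between dial_notch and lock_tip below 0.0035 m), for 0.25 s.
At the end, for the whole second after the job is handed in: The lock slide is home with its tongue at the bottom of the dial's notch (tongue tip within 3.5 mm of the middle of the notch's bottom), the dial lies flat and at rest, the three roll-on bottles stand at rest in their nests (horizontal distance between dial_notch and lock_tip below 0.0035 m and angular speed of dial below 0.1 rad/s and angle between dial's own z axis and vertical below 0.05 rad and angle between each of rollon_a_mid, rollon_b_mid, rollon_c_mid's own z axis and vertical below 0.2 rad and z of rollon_a_mid in the frame of dial between 0.022 and 0.032 m and linear speed of each of rollon_a, rollon_b, rollon_c below 0.03 m/s and z of rollon_b_mid in the frame of dial between 0.022 and 0.032 m and z of rollon_c_mid in the frame of dial between 0.022 and 0.032 m); the robot touches nothing.
It fails at once if the dial is forced: the fingers press on it with more than 30 N (contact force between the fingers and dial above 30 N).
It fails at once if the tongue is forced: it presses on the dial with more than 30 N (contact force between lock_slide and dial above 30 N).
It fails at once if the slide is forced: the fingers press on it with more than 30 N (contact force between the fingers and lock_slide above 30 N).
It fails at once if a roll-on bottle is pushed on (over 2 N), tipped, or lifted from its nest (contact force between any of the fingers, the arm and rollon_a above 2 N or angle between any of rollon_a_mid, rollon_b_mid, rollon_c_mid's own z axis and vertical above 0.35 rad or z of any of rollon_a_mid, rollon_b_mid, rollon_c_mid in the frame of dial above 0.036 m or contact force between any of the fingers, the arm and rollon_b above 2 N or contact force between any of the fingers, the arm and rollon_c above 2 N).
It fails at once if a bystander is moved by more than 15 mm or tipped over (distance of any of dropper_bottle, cap_a, cap_b, cream_jar, solvent_bottle, pipette_stand from where it was at the start of the episode above 0.015 m or angle between any of dropper_bottle, cap_a, cap_b, cream_jar, solvent_bottle, pipette_stand's own z axis and vertical above 0.4 rad).
It also fails if it takes over 72 s, if anything falls off the work surface, if the arm or the gripper's body presses on something with over 40 N, if the wrist force passes 120 N, or if a joint passes its speed limit or range.

### The arm

A 7-joint arm with a two-finger parallel gripper is mounted at the origin on the work surface. World frame = base frame: x ahead of the robot, y to its left, z up, the work surface at z = 0. Lengths are in m, angles in rad, forces in N, time in s.
With the tool pointing down it reaches from about 0.4 to 0.875 m from the base axis. Payload 19.3 kg.
Tool frame: the origin (TCP) lies midway between the tips of the shut fingers; the grasp point (between the pads) lies 19 mm behind it; z points along the fingers, y is the line along which they close (so a half turn about z gives the same grasp; the last joint's range is limited). The gripper opens to 85 mm and grips with 20 to 120 N. Pads are 22 mm wide; open, the fingers measure 114 mm over their backs; the gripper's body (76 mm by 85 mm) begins 54 mm behind the grasp point. The pads swing forward as they close: fully open they stand 13 mm farther back than shut.
Start: joints at [-1.319, 0.521, -0.036, 1.599, 0.021, 1.021, -0.113], TCP at [0.198, 0.593, 0.195] pointing down, gripper open.
Joint ranges: [-2.91, 2.91], [-0.3, 2.13], [-1.5, 1.42], [0.17, 2.43], [-1.26, 4.41], [0.16, 1.93], [-2.52, 2.52]. Speed limits (rad/s): [1.89, 1.89, 2.39, 2.39, 3.01, 3.01, 3.01].

### API

Orientations are given as [roll, pitch, yaw] about the fixed x, y, z axes, in that order (R = Rz(yaw) Ry(pitch) Rx(roll)).
In Python, from workcell import * gives the robot as it stands. The module is installed in compiled form; this text tells all that it offers.
- The arm moves only by the tool play_rows, never from a script. Its argument "deltas" is a list of rows, each a list of 7 numbers: the shift along the tool's x, y, z in units of 500 mm (1.0 is 500 mm), then the turn, a rotation vector about the tool's x, y, z in units of 120 degrees (1.0 is 120 degrees), then the closure, from 0 (fully open) to 1 (shut). A call has 1 to 10 rows; each row is the pose to reach, as a shift and turn from the pose commanded when the call began, along the tool's axes at that moment; what a row does not reach only later rows make up. A row lasts 1/10 s, in which the tool goes at most 50 mm and 8.59 degrees, less where a joint would pass 70% of its speed; a pose out of reach is approached as far as the arm can. A call with a number of a shift or a turn outside -1 to 1 is refused whole. A call with a gripper value outside its range is refused whole. The fingers move at their own pace and stop on an object; "newtons" is the grip in N (left out, the last holds). Time passes only in rows, so rows that repeat a pose let the fingers close. It gives the time, the measured TCP pose, the force, the opening and the grip force at its end, in the units of the state.
- observe(): the state, without advancing time (a new reading comes with each control period).
- grab_frame(name): name is "scene" or "top" or "wrist"; returns the picture (480x640x3 uint8, red, green, blue); there is no depth.
- get_calibration(name): a dict with "fovy" (degrees; the focal length in pixels is half the picture's height over the tangent of half this angle, whatever the lens; pixels are square), "cx", "cy" (the principal point, pixels), "xyz" and "rotation" of the camera in the world. Camera axes: x right, y down, z forward; pixel columns grow to the right and rows downward; lengths in m; the calibration is good to about 2 mm. A picture is of the moment at which its call begins: read the wrist's pose just before it. get_calibration takes no time and is no camera call; for the wrist camera it gives the pose at the moment of the call.
- job_done(): hands the job in; it is judged then, once.
The state is a dict: "clock": time; "qpos": joint angles; "qd": joint speeds; "joint_efforts": joint torques, N m; "position": TCP position; "tool_rot": TCP orientation; "force": force on the tool from outside, world axes, zero at the start; "moment": the same for the moment, N m; "grip_width": finger opening in m; "finger_force": force on a finger pad.
Only numpy, scipy, OpenCV 4.12 (cv2) and the standard library are available. Lean on these libraries where they do the work, as an engineer would, in place of code of your own. Each camera call takes 0.05 s, during which the arm holds its last target. There are 200 camera calls.

## Working session

There is one attempt and no reset: what is moved stays moved. The work goes in short steps, Python scripts to look and compute and a tool call to move; the robot and the scene stay as the last step left them, time stands still between calls to the robot, and variables do not carry over. Pictures are saved under pics/ and viewed, at most 10 in all, crops included, and the job is handed in when it is done.

Besides the shell and the picture viewer there is one more tool, called after "Emit:" as name(argument=value, ...), one argument or row to a line, values as JSON. play_rows: Moves the arm, as the interface text tells. Its arguments: {"type":"object","properties":{"deltas":{"type":"array"},"newtons":{"type":"number"}},"required":["deltas"]}

```bash
mkdir -p pics
python3 - <<'E'
from workcell import *
import cv2
print(observe())
for n in ["scene","top"]:
    c=get_calibration(n);print(n,c)
    cv2.imwrite(f"pics/{n}0.png",cv2.cvtColor(grab_frame(n),cv2.COLOR_RGB2BGR))
E
```

```text
{'clock': 0.0, 'qpos': array([-1.31919135,  0.5219861 , -0.03632291,  1.5999882 ,  0.02120702,
        1.02112676, -0.11281641]), 'qd': array([ 0.00021341, -0.00051336,  0.0003061 , -0.00132898,  0.00055901,
       -0.00036709,  0.00102715]), 'joint_efforts': array([-2.80307622e-04, -9.27122641e+01,  1.97923020e+00, -3.69951725e+01,
        1.77903834e-02,  8.01951857e-03, -5.43189898e-06]), 'position': array([0.19759814, 0.59254444, 0.1940503 ]), 'tool_rot': array([-3.14047301e+00,  8.92485026e-05,  2.81976075e+00]), 'force': array([-0.821263  , -0.7841056 ,  0.24468126]), 'moment': array([ 0.00820939, -0.03196475,  0.00471155]), 'finger_force': 0.0, 'grip_width': 0.08514317126997531}
scene {'fovy': 49.051960402698214, 'cx': 319.67822212879946, 'cy': 238.96694223082798, 'xyz': array([ 0.39510974, -0.39731959,  0.93067807]), 'rotation': array([-2.56222394, -0.00543281, -0.23868801])}
top {'fovy': 51.980979915001335, 'cx': 323.1698619816522, 'cy': 237.57812898144687, 'xyz': array([0.40602818, 0.1171003 , 1.11834373]), 'rotation': array([-3.02444377,  0.01410497, -1.5481153 ])}
```

View pics/top0.png

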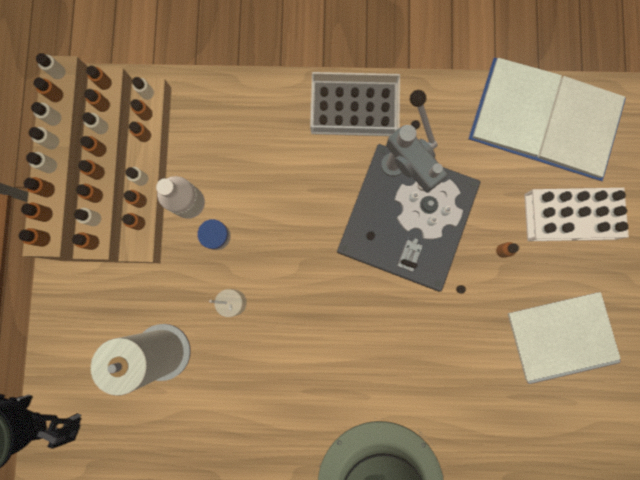

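View pics/scene0.png

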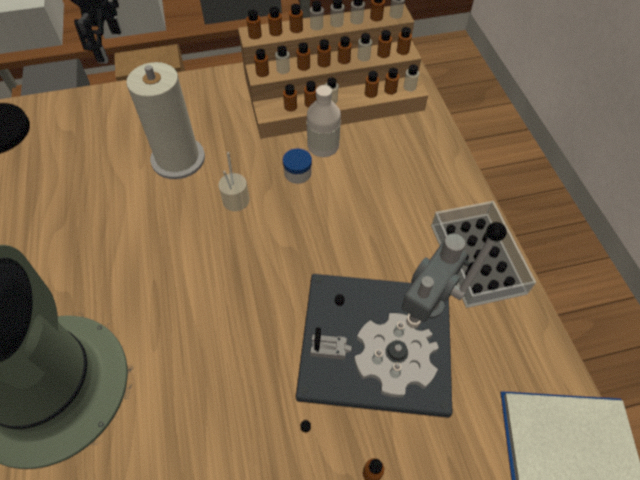

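The top view shows the plate with corners at about (338,252), (441,290), (479,183) and (378,145), the dial near (430,205) and the tab near (409,263). The scene view shows the same press, with the dial at (397,352) and the tab at (318,340). Next I'll enlarge both.

Run:
```python
import cv2,numpy as np
t=cv2.imread("pics/top0.png");s=cv2.imread("pics/scene0.png")
a=cv2.resize(t[135:300,330:490],None,fx=3.6,fy=3.6,interpolation=cv2.INTER_CUBIC)
cv2.imwrite("pics/c1.png",a)
b=cv2.resize(s[265:420,290:460],None,fx=3.8,fy=3.8,interpolation=cv2.INTER_CUBIC)
cv2.imwrite("pics/c2.png",b);print(a.shape,b.shape)
```

```text
(594, 576, 3) (589, 646, 3)
```

View pics/c1.png

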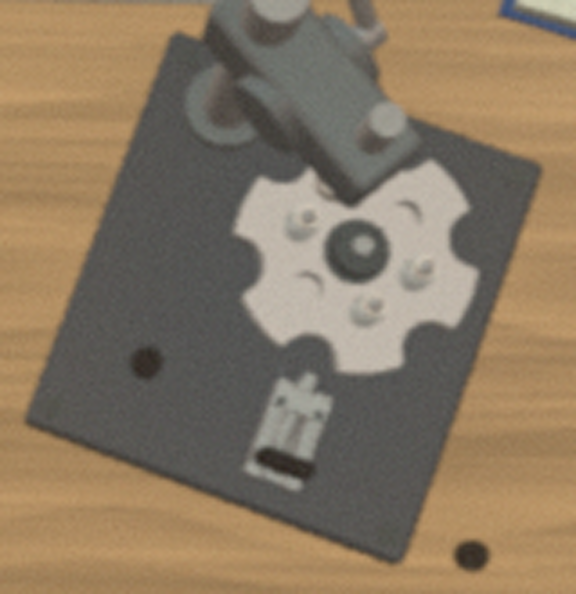

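View pics/c2.png

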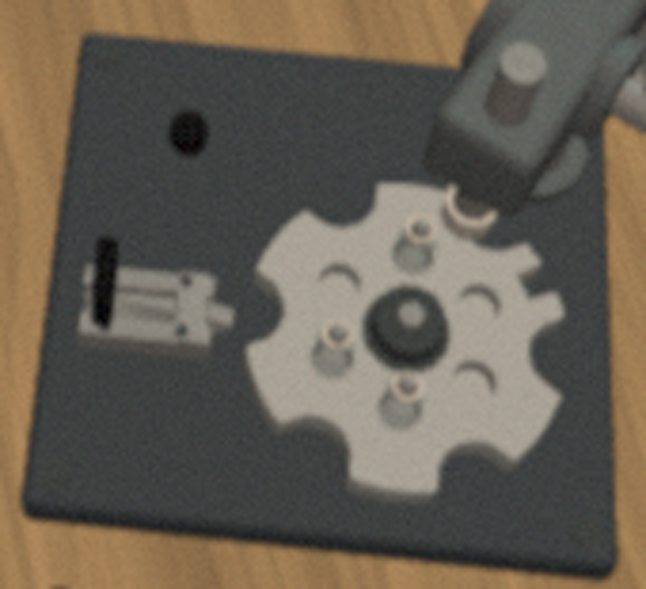

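c1 (top): plate corners are at (27,421), (398,562), (541,166) and (173,35), and the tab is at (285,462). c2 (scene): the notch is at about (535,280) on the far right (+x) side of the dial, near 20° in press axes. The bottles are at (415,245), (333,345) and (403,400).

Next I'll fit the press pose from the corners and the dial angle by matching brightness against the outline.

```bash
cat > h.py <<'E'
import numpy as np,cv2
from scipy.spatial.transform import Rotation as R
from scipy.optimize import least_squares
def proj(c,P):
    f=240/np.tan(np.radians(c['fovy']/2)); Rc=R.from_euler('xyz',c['rotation']).as_matrix()
    p=(np.asarray(P)-c['xyz'])@Rc
    return np.c_[c['cx']+f*p[:,0]/p[:,2],c['cy']+f*p[:,1]/p[:,2]]
def w(pose,P):
    x,y,a=pose;P=np.atleast_2d(P);return np.c_[x+np.cos(a)*P[:,0]-np.sin(a)*P[:,1],y+np.sin(a)*P[:,0]+np.cos(a)*P[:,1],P[:,2]]
def dialmask(r,th): # th in dial frame
    x,y=r*np.cos(th),r*np.sin(th); m=r<.075
    for k in range(6):
        a=np.radians(30+60*k); m&=np.hypot(x-.075*np.cos(a),y-.075*np.sin(a))>.018
    return m&~((np.abs(y)<.007)&(x>.061))
def dialscore(img,c,pose,phi,lo,hi,ctr=(0,0)):
    th,r=np.meshgrid(np.arange(np.radians(lo),np.radians(hi),.012),np.arange(.052,.084,.001))
    P=w(pose,np.c_[(ctr[0]+r*np.cos(th)).ravel(),(ctr[1]+r*np.sin(th)).ravel(),np.full(r.size,.042)])
    uv=proj(c,P).astype(np.float32)
    v=cv2.remap(cv2.cvtColor(img,cv2.COLOR_RGB2GRAY),uv[:,0].copy(),uv[:,1].copy(),cv2.INTER_LINEAR).ravel().astype(float)
    return np.corrcoef(v,dialmask(r,th-phi).ravel().astype(float))[0,1]
def fitphi(img,c,pose,phis,lo,hi):
    best=max((dialscore(img,c,pose,p,lo,hi,(dx,dy)),p,dx,dy) for p in phis for dx in np.arange(-.003,.0031,.001) for dy in np.arange(-.003,.0031,.001))
    return best
E
cat > fit.py <<'E'
from h import *
from workcell import *
ct,cs=get_calibration("top"),get_calibration("scene")
C=np.array([[-.17,.155,.024],[-.17,-.095,.024],[.1,-.095,.024],[.1,.155,.024]])
A=np.array([[27,421],[398,562],[541,166],[173,35]])
ut=(A+.5)/3.6-.5+[330,135]; ut=ut
us=(np.array([[85,37],[25,515],[610,573]])+.5)/3.8-.5+[290,265]
# top: left=(-x,+y), bottom=(-x,-y), right=(+x,-y), top=(+x,+y)
res=lambda p:np.r_[(proj(ct,w(p,C))-ut).ravel(),(proj(cs,w(p,C[:3]))-us).ravel()]
for q in (res,lambda p:res(p)[:8],lambda p:res(p)[8:]):
    s=least_squares(q,[.5,0,-.3]);print(s.x,np.round(q(s.x),1))
p=least_squares(res,[.5,0,-.3]).x
np.save("pose.npy",p)
for n,c in (("top",ct),("scene",cs)):
    im=cv2.cvtColor(cv2.imread(f"pics/{n}0.png"),cv2.COLOR_BGR2RGB)
    b=fitphi(im,c,p,np.radians(np.arange(-10,60,2)),170,335);b=fitphi(im,c,p,b[1]+np.radians(np.arange(-2,2.1,.25)),170,335)
    print(n,b[0],np.degrees(b[1]),b[2:])
print(w(p,[[0,0,0],[-.1435,0,.065],[-.083,0,.034]]))
E
python3 fit.py
```

```text
[ 0.61135723 -0.09755381 -0.34000549] [-0.8  0.4  2.5  1.2  2.1 -1.2  0.2 -2.4 -2.  -1.8 -2.4 -1.4  2.  -0.3]
[ 0.61019369 -0.09531987 -0.34231128] [-1.9  0.7  1.3  1.8  1.2 -0.6 -0.6 -2.1]
[ 0.61212174 -0.09960049 -0.34179799] [-1.2 -1.1 -1.8 -0.6  2.8  0.9]
top 0.958789687349931 26.750000000000004 (np.float64(-0.001), np.float64(0.001))
scene 0.9567114550092243 26.750000000000004 (np.float64(0.001), np.float64(0.0))
[[ 0.61135723 -0.09755381  0.        ]
 [ 0.4760722  -0.04969767  0.065     ]
 [ 0.53310874 -0.06987395  0.034     ]]
```

```bash
cat > plan.py <<'E'
from h import *
import sys,os
from workcell import *
# targets: list of world (x,y,z,yawdeg), closure; prints calls of 10 rows, relative to the commanded pose at each call's start
def getcmd():
    if os.path.exists("cmd.npy"): c=np.load("cmd.npy");return c[:3],R.from_matrix(c[3:].reshape(3,3))
    o=observe();return o['position'],R.from_euler('xyz',o['tool_rot'])
def down(y): return R.from_euler('xyz',[np.pi,0,np.radians(y)])
def rows(poses,g,commit=True):
    p,r=getcmd()
    for i in range(0,len(poses),10):
        out=[]
        for q in poses[i:i+10]:
            d=np.round(r.inv().apply(np.array(q[:3])-p)/.5,4); t=np.round((r.inv()*down(q[3])).as_rotvec()/np.radians(120),4)
            out.append([float(v)+0. for v in (*d,*t)]+[g])
        print(str(out).replace(' ',''))
        p=p+r.apply(d*.5); r=r*R.from_rotvec(t*np.radians(120))
    if commit: np.save("cmd.npy",np.r_[p,r.as_matrix().ravel()])
def via(pts,vmax=.045,wmax=8.,start=None):
    p,r=getcmd(); cur=np.r_[p,np.degrees(r.as_euler('xyz')[2])] if start is None else np.array(start,float); out=[]
    for q in pts:
        q=np.array(q,float); q[3]=cur[3]+(q[3]-cur[3]+180)%360-180
        n=int(np.ceil(max(np.linalg.norm(q[:3]-cur[:3])/vmax,abs(q[3]-cur[3])/wmax,1)))
        out+=[cur+(q-cur)*k/n for k in range(1,n+1)]; cur=q
    return out
pose=np.load("pose.npy"); PY=np.degrees(pose[2])
def pf(x,y,z,yaw): return [*w(pose,[x,y,z])[0],yaw+PY]      # press frame -> world
def pol(r,a,z): return pf(r*np.cos(np.radians(a)),r*np.sin(np.radians(a)),z,a-90)  # finger at press angle a, tool y radial
E
python3 - <<'E'
from plan import *
c=get_calibration("top");f=240/np.tan(np.radians(c['fovy']/2));Rc=R.from_euler('xyz',c['rotation'])
for u in [(172,195),(212,235),(228,302),(150,360),(461,289),(508,249),(370,236)]:
    d=Rc.apply([(u[0]-c['cx'])/f,(u[1]-c['cy'])/f,1]);print(u,(c['xyz']+d*(.03-c['xyz'][2])/d[2])[:2].round(3))
P=via([[.25,.6,.3,150],[.5,.4,.3,145],[.57,.1,.25,140],pol(.082,242,.12)])
print(pol(.082,242,.12),len(P));rows(P,1)
E
```

```text
(172, 195) [0.623 0.479]
(212, 235) [0.534 0.384]
(228, 302) [0.387 0.341]
(150, 360) [0.258 0.506]
(461, 289) [ 0.427 -0.169]
(508, 249) [ 0.517 -0.273]
(370, 236) [0.539 0.031]
[np.float64(0.5509189793984042), np.float64(-0.15297238196481194), np.float64(0.12), np.float64(132.51912052895693)] 25
[[-0.0316,0.0156,-0.0706,-0.0004,0.0,0.0321,1],[-0.0631,0.0313,-0.1412,-0.0004,0.0001,0.0642,1],[-0.0947,0.0469,-0.2118,-0.0004,0.0001,0.0963,1],[-0.1698,0.0193,-0.2118,-0.0004,0.0001,0.1015,1],[-0.2449,-0.0084,-0.2118,-0.0004,0.0001,0.1067,1],[-0.32,-0.036,-0.2117,-0.0004,0.0001,0.1119,1],[-0.3951,-0.0637,-0.2117,-0.0004,0.0001,0.1172,1],[-0.4702,-0.0914,-0.2117,-0.0004,0.0001,0.1224,1],[-0.5453,-0.119,-0.2116,-0.0004,0.0001,0.1276,1],[-0.6204,-0.1467,-0.2116,-0.0004,0.0001,0.1328,1]]
[[-0.0798,-0.006,0.0,0.0,0.0,0.0052,1],[-0.1447,-0.0654,0.0143,0.0,0.0,0.0111,1],[-0.2096,-0.1249,0.0286,0.0,0.0,0.0171,1],[-0.2745,-0.1843,0.0429,0.0,0.0,0.023,1],[-0.3394,-0.2438,0.0572,0.0,0.0,0.029,1],[-0.4043,-0.3032,0.0714,0.0,0.0,0.035,1],[-0.4693,-0.3627,0.0857,0.0,0.0,0.0409,1],[-0.5342,-0.4221,0.1,0.0,0.0,0.0469,1],[-0.5705,-0.4848,0.1372,0.0,0.0,0.0558,1],[-0.6068,-0.5476,0.1743,0.0,0.0,0.0647,1]]
[[-0.0444,-0.0572,0.0372,0.0,0.0,0.0089,1],[-0.0889,-0.1145,0.0743,0.0,0.0,0.0178,1],[-0.1333,-0.1717,0.1115,0.0,0.0,0.0267,1],[-0.1778,-0.229,0.1486,0.0,0.0,0.0356,1],[-0.2222,-0.2862,0.1858,0.0,0.0,0.0445,1]]
```

```bash
rm cmd.npy
python3 - <<'E'
from plan import *
P=via([[.27,.68,.34,150],[.5,.5,.34,145],[.57,.15,.28,140],pol(.082,242,.12)],vmax=.047)
rows(P,1)
E
```

```text
[[-0.0205,0.0528,-0.073,-0.0004,0.0,0.0241,1],[-0.041,0.1057,-0.146,-0.0004,0.0001,0.0482,1],[-0.0615,0.1585,-0.219,-0.0004,0.0001,0.0722,1],[-0.082,0.2113,-0.292,-0.0004,0.0001,0.0963,1],[-0.1606,0.1833,-0.2919,-0.0004,0.0001,0.1023,1],[-0.2392,0.1553,-0.2919,-0.0004,0.0001,0.1082,1],[-0.3178,0.1273,-0.2919,-0.0004,0.0001,0.1142,1],[-0.3964,0.0993,-0.2918,-0.0004,0.0001,0.1201,1],[-0.475,0.0713,-0.2918,-0.0004,0.0001,0.1261,1],[-0.5537,0.0433,-0.2918,-0.0004,0.0001,0.132,1]]
[[-0.0832,-0.0055,0.0,0.0,0.0,0.006,1],[-0.147,-0.0679,0.015,0.0,0.0,0.0112,1],[-0.2107,-0.1304,0.03,0.0,0.0,0.0164,1],[-0.2745,-0.1928,0.045,0.0,0.0,0.0216,1],[-0.3382,-0.2552,0.06,0.0,0.0,0.0268,1],[-0.4019,-0.3177,0.075,0.0,0.0,0.032,1],[-0.4657,-0.3801,0.09,0.0,0.0,0.0372,1],[-0.5294,-0.4426,0.105,0.0,0.0,0.0424,1],[-0.5932,-0.505,0.1201,0.0,0.0,0.0477,1],[-0.6319,-0.5703,0.1601,0.0,0.0,0.0554,1]]
[[-0.046,-0.0603,0.04,0.0,0.0,0.0078,1],[-0.092,-0.1207,0.08,0.0,0.0,0.0156,1],[-0.138,-0.181,0.12,0.0,0.0,0.0234,1],[-0.1841,-0.2414,0.16,0.0,0.0,0.0312,1],[-0.2301,-0.3017,0.2,0.0,0.0,0.039,1],[-0.2761,-0.3621,0.24,0.0,0.0,0.0468,1],[-0.3221,-0.4224,0.28,0.0,0.0,0.0546,1]]
```

Emit:
play_rows(
  deltas=[
    [-0.0205, 0.0528, -0.073, -0.0004, 0.0, 0.0241, 1],
    [-0.041, 0.1057, -0.146, -0.0004, 0.0001, 0.0482, 1],
    [-0.0615, 0.1585, -0.219, -0.0004, 0.0001, 0.0722, 1],
    [-0.082, 0.2113, -0.292, -0.0004, 0.0001, 0.0963, 1],
    [-0.1606, 0.1833, -0.2919, -0.0004, 0.0001, 0.1023, 1],
    [-0.2392, 0.1553, -0.2919, -0.0004, 0.0001, 0.1082, 1],
    [-0.3178, 0.1273, -0.2919, -0.0004, 0.0001, 0.1142, 1],
    [-0.3964, 0.0993, -0.2918, -0.0004, 0.0001, 0.1201, 1],
    [-0.475, 0.0713, -0.2918, -0.0004, 0.0001, 0.1261, 1],
    [-0.5537, 0.0433, -0.2918, -0.0004, 0.0001, 0.132, 1],
  ],
)

```text
clock: 1.1
position: [0.4683, 0.5246, 0.3402]
tool_rot: [3.141, -0.0, 2.543]
force: [0.2, 1.3, 0.4]
grip_width: -0.0
finger_force: 0.0
```

Emit:
play_rows(
  deltas=[
    [-0.0832, -0.0055, 0.0, 0.0, 0.0, 0.006, 1],
    [-0.147, -0.0679, 0.015, 0.0, 0.0, 0.0112, 1],
    [-0.2107, -0.1304, 0.03, 0.0, 0.0, 0.0164, 1],
    [-0.2745, -0.1928, 0.045, 0.0, 0.0, 0.0216, 1],
    [-0.3382, -0.2552, 0.06, 0.0, 0.0, 0.0268, 1],
    [-0.4019, -0.3177, 0.075, 0.0, 0.0, 0.032, 1],
    [-0.4657, -0.3801, 0.09, 0.0, 0.0, 0.0372, 1],
    [-0.5294, -0.4426, 0.105, 0.0, 0.0, 0.0424, 1],
    [-0.5932, -0.505, 0.1201, 0.0, 0.0, 0.0477, 1],
    [-0.6319, -0.5703, 0.1601, 0.0, 0.0, 0.0554, 1],
  ],
)

```text
clock: 2.1
position: [0.5688, 0.1098, 0.2605]
tool_rot: [3.139, 0.001, 2.425]
force: [0.8, 0.6, -1.1]
grip_width: 0.0001
finger_force: 0.0
```

Emit:
play_rows(
  deltas=[
    [-0.046, -0.0603, 0.04, 0.0, 0.0, 0.0078, 1],
    [-0.092, -0.1207, 0.08, 0.0, 0.0, 0.0156, 1],
    [-0.138, -0.181, 0.12, 0.0, 0.0, 0.0234, 1],
    [-0.1841, -0.2414, 0.16, 0.0, 0.0, 0.0312, 1],
    [-0.2301, -0.3017, 0.2, 0.0, 0.0, 0.039, 1],
    [-0.2761, -0.3621, 0.24, 0.0, 0.0, 0.0468, 1],
    [-0.3221, -0.4224, 0.28, 0.0, 0.0, 0.0546, 1],
    [-0.3221, -0.4224, 0.28, 0.0, 0.0, 0.0546, 1],
    [-0.3221, -0.4224, 0.28, 0.0, 0.0, 0.0546, 1],
  ],
)

```text
clock: 3.0
position: [0.5504, -0.1533, 0.1192]
tool_rot: [-3.141, -0.002, 2.311]
force: [-0.2, 0.6, 0.9]
grip_width: 0.0
finger_force: 0.0
```

Run:
```python
from plan import *
o=observe();print(o['position'],np.degrees(o['tool_rot']),o['force'],getcmd()[0],o['qpos'])
cv2.imwrite("pics/w1.png",cv2.cvtColor(grab_frame("wrist"),cv2.COLOR_RGB2BGR))
c=get_calibration("wrist");print(c)
print(proj(c,[pol(.075,56.75+60*k,.042)[:3] for k in range(6)]).round())
```

```text
[ 0.55039368 -0.15331665  0.11924578] [-1.79985957e+02 -8.75339294e-02  1.32422507e+02] [-0.18576547  0.64081516  0.86573557] [ 0.550919   -0.15296125  0.11999729] [ 0.00725134  0.54193682  0.22650179  1.82280495 -0.16375157  0.79633693
  1.05779379]
{'fovy': 66.17103104473459, 'cx': 315.93845568847655, 'cy': 245.7085935653416, 'xyz': array([ 0.50575064, -0.10248316,  0.29910023]), 'rotation': array([2.87196400e+00, 3.74073704e-04, 7.41949770e-01])}
[[531. 250.]
 [500. 154.]
 [390. 143.]
 [325. 232.]
 [366. 319.]
 [462. 327.]]
```

View pics/w1.png

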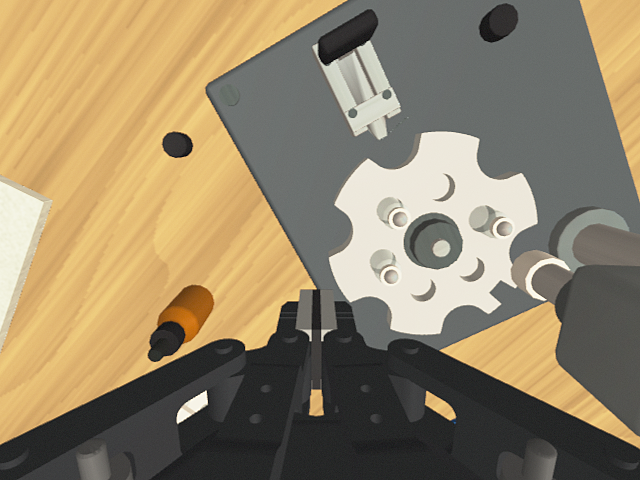

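The wrist view shows the shut fingertips at (316,300), the dial centre at (435,240), and pockets at (397,155), (345,220) and (362,318), which agree with the projection. The bottle tops are at (399,217), (390,277) and (502,228), and the notch is at (490,308). Next I'll find the nest radius and check finger clearance.

Run:
```python
from plan import *
c=get_calibration("wrist");f=240/np.tan(np.radians(c['fovy']/2));Rc=R.from_euler('xyz',c['rotation'])
def back(u,z):
    d=Rc.apply([(u[0]-c['cx'])/f,(u[1]-c['cy'])/f,1]);q=c['xyz']+d*(z-c['xyz'][2])/d[2]
    a=pose[2];v=q[:2]-pose[:2];v=np.array([np.cos(a)*v[0]+np.sin(a)*v[1],-np.sin(a)*v[0]+np.cos(a)*v[1]]);return v.round(4),np.hypot(*v).round(4),np.degrees(np.arctan2(v[1],v[0])).round(1)
for u,z in [((399,217),.078),((390,277),.078),((502,228),.078),((490,308),.042),((377,132),.037),((348,37),.080)]:print(u,back(u,z))
im=cv2.cvtColor(cv2.imread("pics/w1.png"),cv2.COLOR_BGR2RGB)
b=fitphi(im,c,pose,np.radians(np.arange(20,34,.5)),60,220);print(b[0],np.degrees(b[1]),b[2:])
p,r=getcmd()
print("tip proj",proj(c,[p]), "knuckle heights", [(h,proj(c,[p+r.apply([0,s*.03,-h]) for s in (-1,1)]).round()) for h in (.02,.03,.04,.05,.06)])
P=via([pol(.078,242,.06),pol(.078,242,.033)],vmax=.03);rows(P+[P[-1]]*2,1)
```

```text
(399, 217) (array([-0.0363, -0.0154]), np.float64(0.0394), np.float64(-157.0))
(390, 277) (array([-0.0036, -0.0367]), np.float64(0.0368), np.float64(-95.5))
(502, 228) (array([-0.0003,  0.0376]), np.float64(0.0376), np.float64(90.5))
(490, 308) (array([0.0702, 0.0204]), np.float64(0.0731), np.float64(16.2))
(377, 132) (array([-0.0854,  0.0004]), np.float64(0.0854), np.float64(179.7))
(348, 37) (array([-0.1385,  0.001 ]), np.float64(0.1385), np.float64(179.6))
0.9669101751854486 27.0 (np.float64(0.0), np.float64(0.003))
tip proj [[314.49645086 279.66362033]] knuckle heights [(0.02, array([[250., 295.],
       [379., 295.]])), (0.03, array([[246., 304.],
       [383., 304.]])), (0.04, array([[241., 314.],
       [387., 314.]])), (0.05, array([[236., 326.],
       [392., 326.]])), (0.06, array([[231., 339.],
       [397., 339.]]))]
[[0.0,0.0027,0.04,0.0,0.0,0.0,1],[0.0,0.0053,0.08,0.0,0.0,0.0,1],[0.0,0.008,0.12,0.0,0.0,0.0,1],[0.0,0.008,0.174,0.0,0.0,0.0,1],[0.0,0.008,0.174,0.0,0.0,0.0,1],[0.0,0.008,0.174,0.0,0.0,0.0,1]]
```

```bash
python3 - <<'E'
from plan import *
pose[:2]=w(pose,[-.0003,.001,0])[0][:2];np.save("pose.npy",pose);print(pose)
p,r=getcmd();np.save("cmd_before.npy",np.load("cmd.npy"))
E
python3 - <<'E'
import shutil
from plan import *
o=observe();p=o['position']
# cmd.npy was advanced by the unplayed plan: restore to the commanded hover pose
q=np.array([.550919,-.15296125,.11999729]);c=np.load("cmd.npy");c[:3]=q;np.save("cmd.npy",c)
P=via([pol(.078,236.9,.06),pol(.078,236.9,.033)],vmax=.03);rows(P+[P[-1]],1)
P=[pol(.078,a,.033) for a in 236.9+np.cumsum([1,1.5,2,2,2.5,2.5,3,3,3,3]+[4]*10+[4,4,4,3,2,1])];P=[q for q in P];print(236.9+30.5-7+40)
rows(P+[P[-1]]*2,1)
E
```

```text
[ 0.6114079  -0.09651101 -0.34000549]
[[0.0051,0.0034,0.04,0.0,0.0,0.0142,1],[0.0102,0.0067,0.08,0.0,0.0,0.0283,1],[0.0153,0.0101,0.12,0.0,0.0,0.0425,1],[0.0153,0.0101,0.174,0.0,0.0,0.0425,1],[0.0153,0.0101,0.174,0.0,0.0,0.0425,1]]
300.4
[[-0.0027,0.0,0.0,0.0,0.0,-0.0083,1],[-0.0068,0.0001,0.0,0.0,0.0,-0.0208,1],[-0.0122,0.0005,0.0,0.0,0.0,-0.0375,1],[-0.0176,0.001,0.0,0.0,0.0,-0.0542,1],[-0.0244,0.0019,0.0,0.0,0.0,-0.075,1],[-0.0311,0.0031,0.0,0.0,0.0,-0.0958,1],[-0.039,0.005,0.0,0.0,0.0,-0.1208,1],[-0.0469,0.0072,0.0,0.0,0.0,-0.1458,1],[-0.0546,0.0099,0.0,0.0,0.0,-0.1708,1],[-0.0622,0.0129,0.0,0.0,0.0,-0.1958,1]]
[[-0.0109,0.0004,0.0,0.0,0.0,-0.0334,1],[-0.0217,0.0016,0.0,0.0,0.0,-0.0667,1],[-0.0324,0.0035,0.0,0.0,0.0,-0.1,1],[-0.043,0.0061,0.0,0.0,0.0,-0.1334,1],[-0.0534,0.0095,0.0,0.0,0.0,-0.1667,1],[-0.0634,0.0135,0.0,0.0,0.0,-0.2,1],[-0.0732,0.0183,0.0,0.0,0.0,-0.2334,1],[-0.0827,0.0238,0.0,0.0,0.0,-0.2667,1],[-0.0917,0.0298,0.0,0.0,0.0,-0.3,1],[-0.1003,0.0365,0.0,0.0,0.0,-0.3334,1]]
[[-0.0109,0.0004,0.0,0.0,0.0,-0.0333,1],[-0.0217,0.0016,0.0,0.0,0.0,-0.0666,1],[-0.0324,0.0035,0.0,0.0,0.0,-0.1,1],[-0.0404,0.0054,0.0,0.0,0.0,-0.125,1],[-0.0456,0.0069,0.0,0.0,0.0,-0.1416,1],[-0.0482,0.0077,0.0,0.0,0.0,-0.15,1],[-0.0482,0.0077,0.0,0.0,0.0,-0.15,1],[-0.0482,0.0077,0.0,0.0,0.0,-0.15,1]]
```

Emit:
play_rows(
  deltas=[
    [0.0051, 0.0034, 0.04, 0.0, 0.0, 0.0142, 1],
    [0.0102, 0.0067, 0.08, 0.0, 0.0, 0.0283, 1],
    [0.0153, 0.0101, 0.12, 0.0, 0.0, 0.0425, 1],
    [0.0153, 0.0101, 0.174, 0.0, 0.0, 0.0425, 1],
    [0.0153, 0.0101, 0.174, 0.0, 0.0, 0.0425, 1],
  ],
)

```text
clock: 3.55
position: [0.5484, -0.1416, 0.0309]
tool_rot: [-3.14, -0.004, 2.226]
force: [-0.0, 0.2, 0.6]
grip_width: -0.0002
finger_force: 0.0
```

Emit:
play_rows(
  deltas=[
    [-0.0027, 0.0, 0.0, 0.0, 0.0, -0.0083, 1],
    [-0.0068, 0.0001, 0.0, 0.0, 0.0, -0.0208, 1],
    [-0.0122, 0.0005, 0.0, 0.0, 0.0, -0.0375, 1],
    [-0.0176, 0.001, 0.0, 0.0, 0.0, -0.0542, 1],
    [-0.0244, 0.0019, 0.0, 0.0, 0.0, -0.075, 1],
    [-0.0311, 0.0031, 0.0, 0.0, 0.0, -0.0958, 1],
    [-0.039, 0.005, 0.0, 0.0, 0.0, -0.1208, 1],
    [-0.0469, 0.0072, 0.0, 0.0, 0.0, -0.1458, 1],
    [-0.0546, 0.0099, 0.0, 0.0, 0.0, -0.1708, 1],
    [-0.0622, 0.0129, 0.0, 0.0, 0.0, -0.1958, 1],
  ],
)

```text
clock: 4.55
position: [0.574, -0.1647, 0.0334]
tool_rot: [3.141, 0.0, 2.638]
force: [0.8, -0.5, -1.2]
grip_width: -0.0001
finger_force: 0.0
```

Run:
```python
from plan import *
o=observe();print(o['position'],o['force'],o['moment'])
cv2.imwrite("pics/w2.png",cv2.cvtColor(grab_frame("wrist"),cv2.COLOR_RGB2BGR))
```

```text
[ 0.5739965  -0.16471371  0.03336759] [ 0.78921623 -0.54636295 -1.24554523] [-0.03698399  0.06869904  0.0010898 ]
```

View pics/w2.png

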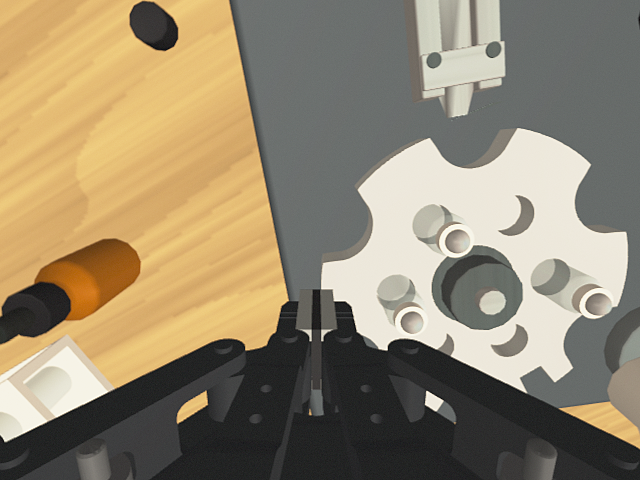

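The wrist view shows the fingertip at (316,295), the dial centre at (480,288), the notch at (545,380) and the tongue at (457,110). The force is only about 1 N, so I'll measure the dial angle before continuing.

Run:
```python
from plan import *
c=get_calibration("wrist")
im=cv2.cvtColor(cv2.imread("pics/w2.png"),cv2.COLOR_BGR2RGB)
b=fitphi(im,c,pose,np.radians(np.arange(20,60,1)),60,220);print(b[0],np.degrees(b[1]),b[2:])
b=fitphi(im,c,pose,np.radians(np.arange(20,60,1)),40,220);print(b[0],np.degrees(b[1]),b[2:])
print("centre",proj(c,[pf(0,0,.042,0)[:3]]),"slide tip",proj(c,[pf(-.083,0,.037,0)[:3]]))
p=observe()['position'];print("tcp",proj(c,[p]), "rim@260.7", proj(c,[pol(.075,260.7,.042)[:3]]))
for ph in (27,45): print(ph,proj(c,[pol(.068,ph,.042)[:3]]),proj(c,[pol(.038,ph+s,.078)[:3] for s in(60,180,240)]).round())
```

```text
0.9109290380645105 27.0 (np.float64(0.0), np.float64(0.0))
0.9161986483594489 27.0 (np.float64(0.0), np.float64(0.0))
centre [[473.09518197 283.50452067]] slide tip [[459.69429937 108.40082628]]
tcp [[315.60798847 278.44912766]] rim@260.7 [[321.54231913 283.32044032]]
27 [[536.54534838 379.51823272]] [[606. 307.]
 [462. 243.]
 [415. 326.]]
45 [[569.78532678 354.54482562]] [[605. 280.]
 [438. 264.]
 [421. 351.]]
```

The dial is still at 27°, so the tip passed over the rim: the real tip seems about 13 mm higher than the reported TCP. I'll go back to the pocket and descend by feel.

Run:
```python
from plan import *
# restore cmd to the last played row (angle 260.4)
c=np.load("cmd.npy");c[:3]=pol(.078,260.4,.033)[:3];c[3:]=down(pol(.078,260.4,.033)[3]).as_matrix().ravel();np.save("cmd.npy",c)
P=[pol(.078,a,.035) for a in (254.6,248.8,243,237.2)]+[pol(.078,237.2,z) for z in (.031,.028,.025,.022)];rows(P+[P[-1]],1)
```

```text
[[0.0158,0.0008,-0.004,0.0,0.0,0.0483,1],[0.0314,0.0032,-0.004,0.0,0.0,0.0967,1],[0.0467,0.0071,-0.004,0.0,0.0,0.145,1],[0.0615,0.0126,-0.004,0.0,0.0,0.1933,1],[0.0615,0.0126,0.004,0.0,0.0,0.1933,1],[0.0615,0.0126,0.01,0.0,0.0,0.1933,1],[0.0615,0.0126,0.016,0.0,0.0,0.1933,1],[0.0615,0.0126,0.022,0.0,0.0,0.1933,1],[0.0615,0.0126,0.022,0.0,0.0,0.1933,1]]
```

Emit:
play_rows(
  deltas=[
    [0.0158, 0.0008, -0.004, 0.0, 0.0, 0.0483, 1],
    [0.0314, 0.0032, -0.004, 0.0, 0.0, 0.0967, 1],
    [0.0467, 0.0071, -0.004, 0.0, 0.0, 0.145, 1],
    [0.0615, 0.0126, -0.004, 0.0, 0.0, 0.1933, 1],
    [0.0615, 0.0126, 0.004, 0.0, 0.0, 0.1933, 1],
    [0.0615, 0.0126, 0.01, 0.0, 0.0, 0.1933, 1],
  ],
)

```text
clock: 5.2
position: [0.5501, -0.1439, 0.0279]
tool_rot: [3.141, -0.0, 2.233]
force: [-0.2, 0.4, -0.8]
grip_width: 0.0002
finger_force: 0.0
```

Emit:
play_rows(
  deltas=[
    [0, 0, 0.006, 0, 0, 0, 1],
    [0, 0, 0.006, 0, 0, 0, 1],
  ],
)

```text
clock: 5.4
position: [0.5497, -0.1441, 0.0244]
tool_rot: [3.141, -0.001, 2.23]
force: [0.9, 0.5, -0.1]
grip_width: -0.0003
finger_force: 0.0
```

Emit:
play_rows(
  deltas=[
    [0, 0, 0.006, 0, 0, 0, 1],
    [0, 0, 0.006, 0, 0, 0, 1],
  ],
)

```text
clock: 5.6
position: [0.5496, -0.1439, 0.0216]
tool_rot: [3.141, -0.001, 2.229]
force: [-0.2, -0.9, 0.2]
grip_width: 0.0001
finger_force: 0.0
```

Emit:
play_rows(
  deltas=[
    [0, 0, 0.004, 0, 0, 0, 1],
    [0, 0, 0.007, 0, 0, 0, 1],
    [0, 0, 0.007, 0, 0, 0, 1],
  ],
)

```text
clock: 5.9
position: [0.5497, -0.1438, 0.0182]
tool_rot: [3.141, -0.001, 2.229]
force: [-0.5, 0.7, 0.3]
grip_width: -0.0002
finger_force: 0.0
```

Run:
```python
from plan import *
z=.0185
q=pol(.078,237.2,z);np.save("cmd.npy",np.r_[q[:3],down(q[3]).as_matrix().ravel()])
rows([pol(.078,a,z) for a in 237.2+np.cumsum([1,1.5,1.5,1.5,1.5,1.5])],1)
P=[pol(.078,a,z) for a in 245.7+np.cumsum([2,2.5,2.5,3,3,3,3,3,3,3])];rows(P,1)
```

```text
[[-0.0027,0.0,0.0,0.0,0.0,-0.0083,1],[-0.0068,0.0001,0.0,0.0,0.0,-0.0208,1],[-0.0109,0.0004,0.0,0.0,0.0,-0.0333,1],[-0.015,0.0007,0.0,0.0,0.0,-0.0458,1],[-0.019,0.0012,0.0,0.0,0.0,-0.0583,1],[-0.0231,0.0017,0.0,0.0,0.0,-0.0708,1]]
[[-0.0054,0.0001,0.0,0.0,0.0,-0.0167,1],[-0.0122,0.0005,0.0,0.0,0.0,-0.0375,1],[-0.019,0.0012,0.0,0.0,0.0,-0.0584,1],[-0.027,0.0024,0.0,0.0,0.0,-0.0834,1],[-0.0351,0.004,0.0,0.0,0.0,-0.1084,1],[-0.043,0.0061,0.0,0.0,0.0,-0.1334,1],[-0.0507,0.0085,0.0,0.0,0.0,-0.1584,1],[-0.0584,0.0114,0.0,0.0,0.0,-0.1834,1],[-0.0659,0.0146,0.0,0.0,0.0,-0.2084,1],[-0.0732,0.0183,0.0,0.0,0.0,-0.2334,1]]
```

Emit:
play_rows(
  deltas=[
    [-0.0027, 0.0, 0.0, 0.0, 0.0, -0.0083, 1],
    [-0.0068, 0.0001, 0.0, 0.0, 0.0, -0.0208, 1],
    [-0.0109, 0.0004, 0.0, 0.0, 0.0, -0.0333, 1],
    [-0.015, 0.0007, 0.0, 0.0, 0.0, -0.0458, 1],
    [-0.019, 0.0012, 0.0, 0.0, 0.0, -0.0583, 1],
    [-0.0231, 0.0017, 0.0, 0.0, 0.0, -0.0708, 1],
  ],
)

```text
clock: 6.5
position: [0.5576, -0.1526, 0.0184]
tool_rot: [3.141, -0.0, 2.38]
force: [0.3, 0.5, 0.6]
grip_width: -0.0003
finger_force: 0.0
```

```bash
cat > look.py <<'E'
from plan import *
import sys
n=sys.argv[1];lo,hi,p0,p1=map(float,sys.argv[2:6])
im=grab_frame(n);c=get_calibration(n)
cv2.imwrite(f"pics/{sys.argv[6]}.png",cv2.cvtColor(im,cv2.COLOR_RGB2BGR))
b=fitphi(im,c,pose,np.radians(np.arange(p0,p1,1)),lo,hi);b=fitphi(im,c,pose,b[1]+np.radians(np.arange(-1,1.01,.25)),lo,hi);print(b[0],np.degrees(b[1]),b[2:])
E
python3 look.py wrist 80 220 20 50 w3
```

```text
0.8437796738304616 25.5 (np.float64(-0.001), np.float64(-0.002))
```

Emit:
play_rows(
  deltas=[
    [-0.0054, 0.0001, 0.0, 0.0, 0.0, -0.0167, 1],
    [-0.0122, 0.0005, 0.0, 0.0, 0.0, -0.0375, 1],
    [-0.019, 0.0012, 0.0, 0.0, 0.0, -0.0584, 1],
  ],
)

```text
clock: 6.85
position: [0.565, -0.1587, 0.0184]
tool_rot: [3.141, -0.0, 2.503]
force: [-0.3, -0.5, 0.1]
grip_width: -0.0003
finger_force: 0.0
```

```bash
python3 look.py wrist 80 220 20 50 w4; python3 look.py top 80 340 20 50 t4; python3 look.py scene 180 340 20 50 s4
```

```text
0.8154228646525734 25.5 (np.float64(-0.001), np.float64(-0.003))
0.675753048135528 26.500000000000004 (np.float64(-0.001), np.float64(0.001))
0.36967675666526967 26.25 (np.float64(0.002), np.float64(-0.003))
```

View pics/w4.png

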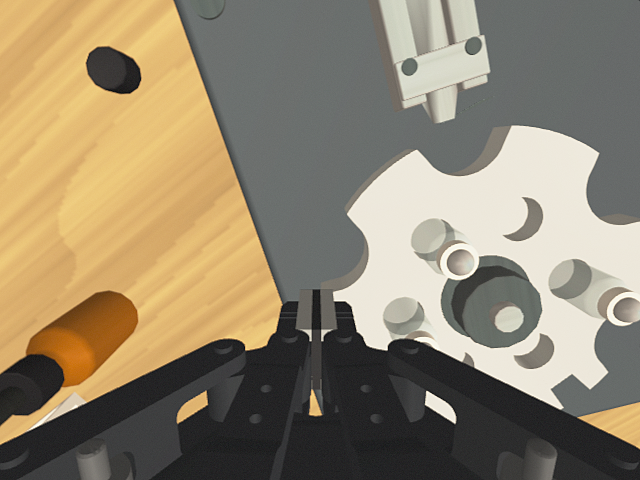

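The wrist view shows the tip at (316,290), overlapping the lobe corner at (322,290), with the dial unmoved. I'll check the tip height from the scene camera.

Run:
```python
from plan import *
c=get_calibration("scene");o=observe();p=o['position'];r=R.from_euler('xyz',o['tool_rot'])
print(proj(c,[p,p+r.apply([.011,0,0]),p+r.apply([-.011,0,0]),p+r.apply([0,-.0,-.02]),p+r.apply([0,0,-.04]),p+r.apply([0,0,-.073])]))
s=cv2.imread("pics/s4.png")
u=proj(c,[p])[0].astype(int);print(u)
x0,y0=u[0]-60,u[1]-60
cv2.imwrite("pics/c4.png",cv2.resize(s[y0:y0+95,x0:x0+125],None,fx=6,fy=6,interpolation=cv2.INTER_CUBIC));print(x0,y0)
```

```text
[[379.33917415 395.84176772]
 [373.37330546 393.34904905]
 [385.33538767 398.34716536]
 [380.51749622 392.35496394]
 [381.7406999  388.73534978]
 [383.86415051 382.45179128]]
[379 395]
319 335
```

View pics/c4.png

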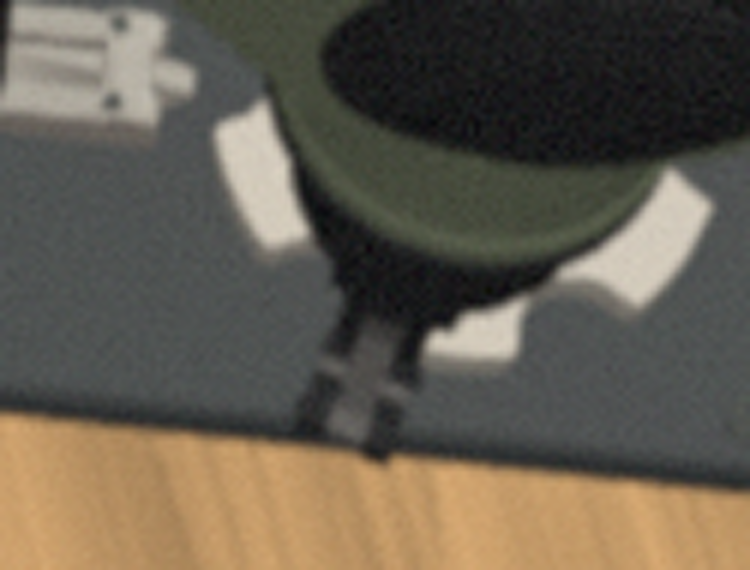

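The scene crop only shows the outer linkage, which hides the tip. I'll work out the tip height from the wrist geometry: the +x face's bottom edge is at row 290 and the seam at column 316.

Run:
```python
from plan import *
c=get_calibration("wrist");o=observe();p=o['position'];r=R.from_euler('xyz',o['tool_rot'])
for e in (0,.004,.008,.011):
    print(e,[(h,*proj(c,[p+r.apply([e,y,-h]) for y in (-.0075,.0075)]).round().astype(int).tolist()) for h in (0,.01,.02,.03,.04)])
s=cv2.imread("pics/w4.png");a=s[270:390,256:376];b=cv2.imread("pics/w2.png")[270:390,256:376]
cv2.imwrite("pics/c5.png",cv2.resize(a,None,fx=5,fy=5,interpolation=cv2.INTER_CUBIC))
```

```text
0 [(0, [301, 279], [330, 279]), (0.01, [300, 286], [331, 286]), (0.02, [299, 294], [332, 294]), (0.03, [298, 303], [332, 303]), (0.04, [297, 313], [333, 313])]
0.004 [(0, [301, 271], [330, 271]), (0.01, [300, 278], [331, 278]), (0.02, [299, 286], [332, 286]), (0.03, [298, 294], [333, 294]), (0.04, [297, 304], [334, 304])]
0.008 [(0, [301, 264], [330, 264]), (0.01, [300, 270], [331, 270]), (0.02, [299, 278], [332, 278]), (0.03, [298, 286], [333, 286]), (0.04, [297, 295], [334, 295])]
0.011 [(0, [301, 258], [330, 258]), (0.01, [300, 264], [331, 264]), (0.02, [299, 271], [332, 271]), (0.03, [298, 279], [333, 279]), (0.04, [297, 288], [334, 288])]
```

View pics/c5.png

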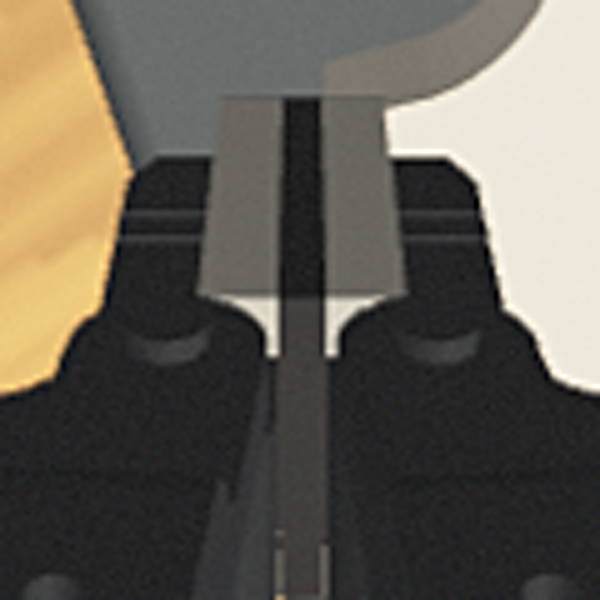

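The pad's bottom edge sits at row 289, which puts the real fingertips about 40 mm higher than the TCP reading implies. That explains the missing contact. I'll treat the tip as TCP − L·z with L ≈ 40 mm, lean the tool 12° outward for bottle clearance, and descend by feel.

```bash
cat >> plan.py <<'E'
L=.040
def tipol(r,a,z,tilt=12.):   # tip position in press polar, tool leaning outward by tilt; returns (pos, Rotation)
    q=pol(r,a,z); Rt=down(q[3])*R.from_rotvec([-np.radians(tilt),0,0]); return np.array(q[:3])+Rt.apply([0,0,L]),Rt
def setcmd(T): np.save("cmd.npy",np.r_[T[0],T[1].as_matrix().ravel()])
def trows(Ts,g=1):
    p,r=getcmd()
    for i in range(0,len(Ts),10):
        out=[]
        for q in Ts[i:i+10]:
            d=np.round(r.inv().apply(q[0]-p)/.5,4); t=np.round((r.inv()*q[1]).as_rotvec()/np.radians(120),4)
            out.append([float(v)+0. for v in (*d,*t)]+[g])
        print(str(out).replace(' ','')); p=p+r.apply(d*.5); r=r*R.from_rotvec(t*np.radians(120))
    np.save("cmd.npy",np.r_[p,r.as_matrix().ravel()])
E
python3 - <<'E'
from plan import *
q=pol(.078,252.7,.0185);setcmd((np.array(q[:3]),down(q[3])))
Ts=[tipol(.080,a,.059,t) for a,t in ((248.7,3),(244.7,6),(240.7,9),(236.9,12))]
Ts+=[tipol(.080,236.9,z) for z in (.054,.049)];trows(Ts)
trows([tipol(.080,236.9,z) for z in (.045,.041,.037)]);
E
```

```text
[[0.0109,0.0006,-0.0011,-0.025,-0.0009,0.0333,1],[0.0211,0.0058,-0.0014,-0.0499,-0.0035,0.0666,1],[0.0307,0.0117,-0.002,-0.0747,-0.0079,0.0998,1],[0.039,0.018,-0.0027,-0.0994,-0.0138,0.1312,1],[0.039,0.018,0.0073,-0.0994,-0.0138,0.1312,1],[0.039,0.018,0.0173,-0.0994,-0.0138,0.1312,1]]
[[0.0,-0.0016,0.0078,0.0,0.0,0.0,1],[0.0,-0.0033,0.0156,0.0,0.0,0.0,1],[0.0,-0.0049,0.0234,0.0,0.0,0.0,1]]
```

Emit:
play_rows(
  deltas=[
    [0.0109, 0.0006, -0.0011, -0.025, -0.0009, 0.0333, 1],
    [0.0211, 0.0058, -0.0014, -0.0499, -0.0035, 0.0666, 1],
    [0.0307, 0.0117, -0.002, -0.0747, -0.0079, 0.0998, 1],
    [0.039, 0.018, -0.0027, -0.0994, -0.0138, 0.1312, 1],
    [0.039, 0.018, 0.0073, -0.0994, -0.0138, 0.1312, 1],
    [0.039, 0.018, 0.0173, -0.0994, -0.0138, 0.1312, 1],
  ],
)

```text
clock: 7.6
position: [0.5547, -0.1399, 0.0096]
tool_rot: [2.932, -0.0, 2.225]
force: [0.5, 0.4, -0.3]
grip_width: -0.0002
finger_force: 0.0
```

Emit:
play_rows(
  deltas=[
    [0.0, -0.0016, 0.0078, 0.0, 0.0, 0.0, 1],
    [0.0, -0.0033, 0.0156, 0.0, 0.0, 0.0, 1],
    [0.0, -0.0049, 0.0234, 0.0, 0.0, 0.0, 1],
  ],
)

```text
clock: 7.9
position: [0.5548, -0.1393, -0.0027]
tool_rot: [2.932, -0.001, 2.225]
force: [-0.5, -0.5, 0.1]
grip_width: -0.0002
finger_force: 0.0
```

Emit:
play_rows(
  deltas=[
    [0.0, -0.0011, 0.005, 0.0, 0.0, 0.0, 1],
    [0.0, -0.0011, 0.005, 0.0, 0.0, 0.0, 1],
  ],
)

```text
clock: 8.1
position: [0.5544, -0.1395, -0.0052]
tool_rot: [2.932, -0.001, 2.224]
force: [0.4, 0.5, 0.4]
grip_width: -0.0003
finger_force: 0.0
```

Run:
```python
from plan import *
o=observe();print(o['position'],o['force'],np.degrees(o['tool_rot']),o['qpos'])
setcmd(tipol(.080,236.9,.0345));print(getcmd()[0])
im=grab_frame("wrist");c=get_calibration("wrist");cv2.imwrite("pics/w5.png",cv2.cvtColor(im,cv2.COLOR_RGB2BGR))
b=fitphi(im,c,pose,np.radians(np.arange(20,34,.5)),80,200);print(b[0],np.degrees(b[1]),b[2:])
```

```text
[ 0.55444163 -0.1394552  -0.00519298] [0.41349085 0.49229254 0.40365181] [ 1.67982804e+02 -5.69566125e-02  1.27441924e+02] [ 0.28638089  0.69069416 -0.05307688  1.98694136 -0.38123159  0.35810885
  1.25161939]
[ 0.55447598 -0.14006886 -0.0046259 ]
0.9347917844052754 26.5 (np.float64(0.0), np.float64(0.0))
```

Run:
```python
from plan import *
trows([tipol(.080,236.9,z) for z in (.0325,.0315)])
trows([tipol(.080,a,.0315) for a in (238,239.5,241,242.5)])
trows([tipol(.080,a,.0315) for a in (244,245.5,247)])
```

```text
[[0.0,-0.0008,0.0039,0.0,0.0,0.0,1],[0.0,-0.0012,0.0059,0.0,0.0,0.0,1]]
[[-0.0028,0.0,0.0,0.0,0.0019,-0.009,1],[-0.0065,0.0001,0.0,0.0,0.0045,-0.0212,1],[-0.0103,0.0003,0.0,0.0,0.0071,-0.0334,1],[-0.014,0.0006,0.0001,0.0,0.0097,-0.0456,1]]
[[-0.0037,0.0001,0.0,0.0,0.0026,-0.0123,1],[-0.0075,0.0002,0.0001,0.0,0.0052,-0.0245,1],[-0.0112,0.0005,0.0001,0.0,0.0078,-0.0367,1]]
```

Emit:
play_rows(
  deltas=[
    [0.0, -0.0008, 0.0039, 0.0, 0.0, 0.0, 1],
    [0.0, -0.0012, 0.0059, 0.0, 0.0, 0.0, 1],
  ],
)

```text
clock: 8.35
position: [0.5546, -0.1397, -0.0078]
tool_rot: [2.931, -0.0, 2.224]
force: [-0.6, -0.7, 0.3]
grip_width: -0.0001
finger_force: 0.0
```

Emit:
play_rows(
  deltas=[
    [-0.0028, 0.0, 0.0, 0.0, 0.0019, -0.009, 1],
    [-0.0065, 0.0001, 0.0, 0.0, 0.0045, -0.0212, 1],
    [-0.0103, 0.0003, 0.0, 0.0, 0.0071, -0.0334, 1],
    [-0.014, 0.0006, 0.0001, 0.0, 0.0097, -0.0456, 1],
  ],
)

```text
clock: 8.75
position: [0.5592, -0.1452, -0.0077]
tool_rot: [2.931, -0.0, 2.324]
force: [-2.2, 1.9, -0.1]
grip_width: -0.0002
finger_force: 1.3
```

Emit:
play_rows(
  deltas=[
    [-0.0037, 0.0001, 0.0, 0.0, 0.0026, -0.0123, 1],
    [-0.0075, 0.0002, 0.0001, 0.0, 0.0052, -0.0245, 1],
    [-0.0112, 0.0005, 0.0001, 0.0, 0.0078, -0.0367, 1],
  ],
)

```text
clock: 9.05
position: [0.5622, -0.1483, -0.008]
tool_rot: [2.932, -0.003, 2.403]
force: [-5.9, 3.3, 2.2]
grip_width: 0.0001
finger_force: 3.0
```

Run:
```python
from plan import *
trows([tipol(.080,a,.031) for a in 247+np.cumsum([1.5,2,2.5,3,3,3,3,3,3,3])])
trows([tipol(.080,a,.031) for a in 274+np.cumsum([3]*10)])
trows([tipol(.080,a,.031) for a in 304+np.cumsum([3,3,2.5,2,1])])
```

```text
[[-0.0038,-0.0002,0.001,0.0,0.0026,-0.0123,1],[-0.0088,0.0,0.001,0.0,0.0061,-0.0286,1],[-0.015,0.0005,0.0011,0.0,0.0104,-0.0489,1],[-0.0225,0.0015,0.0013,0.0,0.0156,-0.0734,1],[-0.0298,0.0028,0.0016,0.0,0.0208,-0.0978,1],[-0.0371,0.0045,0.002,0.0,0.026,-0.1223,1],[-0.0443,0.0066,0.0024,0.0,0.0312,-0.1467,1],[-0.0514,0.0091,0.003,0.0,0.0364,-0.1712,1],[-0.0583,0.0119,0.0036,0.0,0.0416,-0.1957,1],[-0.0651,0.015,0.0042,0.0,0.0468,-0.2201,1]]
[[-0.0075,0.0002,0.0001,0.0,0.0052,-0.0245,1],[-0.015,0.0008,0.0002,0.0,0.0104,-0.0489,1],[-0.0225,0.0017,0.0004,0.0,0.0156,-0.0734,1],[-0.0298,0.0031,0.0007,0.0,0.0208,-0.0978,1],[-0.0371,0.0048,0.001,0.0,0.026,-0.1223,1],[-0.0443,0.0069,0.0015,0.0,0.0312,-0.1467,1],[-0.0514,0.0093,0.002,0.0,0.0364,-0.1712,1],[-0.0584,0.0121,0.0026,0.0,0.0416,-0.1956,1],[-0.0651,0.0153,0.0033,0.0,0.0468,-0.2201,1],[-0.0717,0.0188,0.004,0.0,0.052,-0.2445,1]]
[[-0.0075,0.0002,0.0001,0.0,0.0052,-0.0245,1],[-0.015,0.0008,0.0002,0.0,0.0104,-0.049,1],[-0.0212,0.0015,0.0003,0.0,0.0147,-0.0693,1],[-0.0262,0.0023,0.0005,0.0,0.0182,-0.0856,1],[-0.0286,0.0028,0.0006,0.0,0.0199,-0.0938,1]]
```

Emit:
play_rows(
  deltas=[
    [-0.0038, -0.0002, 0.001, 0.0, 0.0026, -0.0123, 1],
    [-0.0088, 0.0, 0.001, 0.0, 0.0061, -0.0286, 1],
    [-0.015, 0.0005, 0.0011, 0.0, 0.0104, -0.0489, 1],
    [-0.0225, 0.0015, 0.0013, 0.0, 0.0156, -0.0734, 1],
    [-0.0298, 0.0028, 0.0016, 0.0, 0.0208, -0.0978, 1],
    [-0.0371, 0.0045, 0.002, 0.0, 0.026, -0.1223, 1],
    [-0.0443, 0.0066, 0.0024, 0.0, 0.0312, -0.1467, 1],
    [-0.0514, 0.0091, 0.003, 0.0, 0.0364, -0.1712, 1],
    [-0.0583, 0.0119, 0.0036, 0.0, 0.0416, -0.1957, 1],
    [-0.0651, 0.015, 0.0042, 0.0, 0.0468, -0.2201, 1],
  ],
)

```text
clock: 10.05
position: [0.5912, -0.1651, -0.0086]
tool_rot: [2.931, -0.003, 2.875]
force: [-6.3, 2.1, 3.4]
grip_width: 0.0002
finger_force: 3.1
```

```bash
python3 look.py wrist 80 230 25 75 w6; python3 look.py top 80 250 25 75 t6
```

```text
0.8019199283179735 53.75 (np.float64(0.002), np.float64(-0.003))
0.9574623856779667 56.5 (np.float64(0.0), np.float64(0.001))
```

Emit:
play_rows(
  deltas=[
    [-0.0075, 0.0002, 0.0001, 0.0, 0.0052, -0.0245, 1],
    [-0.015, 0.0008, 0.0002, 0.0, 0.0104, -0.0489, 1],
    [-0.0225, 0.0017, 0.0004, 0.0, 0.0156, -0.0734, 1],
    [-0.0298, 0.0031, 0.0007, 0.0, 0.0208, -0.0978, 1],
    [-0.0371, 0.0048, 0.001, 0.0, 0.026, -0.1223, 1],
    [-0.0443, 0.0069, 0.0015, 0.0, 0.0312, -0.1467, 1],
    [-0.0514, 0.0093, 0.002, 0.0, 0.0364, -0.1712, 1],
    [-0.0584, 0.0121, 0.0026, 0.0, 0.0416, -0.1956, 1],
    [-0.0651, 0.0153, 0.0033, 0.0, 0.0468, -0.2201, 1],
    [-0.0717, 0.0188, 0.004, 0.0, 0.052, -0.2445, 1],
  ],
)

```text
clock: 11.15
position: [0.6284, -0.1663, -0.0086]
tool_rot: [2.932, -0.002, -2.887]
force: [-6.4, -3.0, 1.5]
grip_width: 0.0
finger_force: 3.1
```

Emit:
play_rows(
  deltas=[
    [-0.0075, 0.0002, 0.0001, 0.0, 0.0052, -0.0245, 1],
    [-0.015, 0.0008, 0.0002, 0.0, 0.0104, -0.049, 1],
    [-0.0212, 0.0015, 0.0003, 0.0, 0.0147, -0.0693, 1],
    [-0.0262, 0.0023, 0.0005, 0.0, 0.0182, -0.0856, 1],
    [-0.0286, 0.0028, 0.0006, 0.0, 0.0199, -0.0938, 1],
  ],
)

```text
clock: 11.65
position: [0.6422, -0.1614, -0.0086]
tool_rot: [2.932, -0.001, -2.687]
force: [-5.3, -4.3, 1.7]
grip_width: 0.0
finger_force: 3.2
```

```bash
python3 look.py wrist 100 230 75 120 w7; python3 look.py top 80 250 75 120 t7
```

```text
0.7420697826996833 97.0 (np.float64(0.001), np.float64(0.0))
0.9517517774021474 96.75 (np.float64(-0.001), np.float64(0.001))
```

Run:
```python
from plan import *
Ts=[tipol(.080,313.5,.031),tipol(.082,311.5,.045),tipol(.085,308,.060)]+[tipol(.087,a,.062) for a in np.linspace(308,247.2,9)[1:]]
Ts+=[tipol(.083,247.2,.060),tipol(.080,247.2,.050),tipol(.080,247.2,.04),tipol(.080,247.2,.031),tipol(.080,247.2,.031)]
Ts+=[tipol(.080,a,.031) for a in (249,251,252.5,253.5)]
print(len(Ts));trows(Ts)
```

```text
20
[[0.005,0.0001,0.0,0.0,-0.0035,0.0163,1],[0.0103,0.0023,-0.0281,0.0,-0.0069,0.0326,1],[0.02,0.0036,-0.0585,0.0,-0.013,0.0612,1],[0.041,0.0045,-0.0624,0.0,-0.0262,0.1231,1],[0.0607,0.0111,-0.061,0.0,-0.0393,0.185,1],[0.0794,0.0202,-0.0591,0.0,-0.0525,0.247,1],[0.0967,0.0317,-0.0566,0.0,-0.0657,0.3089,1],[0.1122,0.0453,-0.0538,0.0,-0.0788,0.3709,1],[0.1258,0.0607,-0.0505,0.0,-0.092,0.4328,1],[0.1372,0.0778,-0.0468,0.0,-0.1052,0.4948,1]]
[[0.0208,0.0013,0.0002,0.0,-0.0132,0.0619,1],[0.0198,0.0083,0.0058,0.0,-0.0132,0.0619,1],[0.019,0.0099,0.0266,0.0,-0.0132,0.0619,1],[0.019,0.0058,0.0462,0.0,-0.0132,0.0619,1],[0.019,0.002,0.0638,0.0,-0.0132,0.0619,1],[0.019,0.002,0.0638,0.0,-0.0132,0.0619,1],[0.0145,0.0015,0.0637,0.0,-0.0101,0.0473,1],[0.0095,0.0011,0.0636,0.0,-0.0066,0.031,1],[0.0058,0.0009,0.0635,0.0,-0.004,0.0187,1],[0.0033,0.0008,0.0635,0.0,-0.0023,0.0106,1]]
```

Emit:
play_rows(
  deltas=[
    [0.005, 0.0001, 0.0, 0.0, -0.0035, 0.0163, 1],
    [0.0103, 0.0023, -0.0281, 0.0, -0.0069, 0.0326, 1],
    [0.02, 0.0036, -0.0585, 0.0, -0.013, 0.0612, 1],
    [0.041, 0.0045, -0.0624, 0.0, -0.0262, 0.1231, 1],
    [0.0607, 0.0111, -0.061, 0.0, -0.0393, 0.185, 1],
    [0.0794, 0.0202, -0.0591, 0.0, -0.0525, 0.247, 1],
    [0.0967, 0.0317, -0.0566, 0.0, -0.0657, 0.3089, 1],
    [0.1122, 0.0453, -0.0538, 0.0, -0.0788, 0.3709, 1],
    [0.1258, 0.0607, -0.0505, 0.0, -0.092, 0.4328, 1],
    [0.1372, 0.0778, -0.0468, 0.0, -0.1052, 0.4948, 1],
  ],
)

```text
clock: 12.75
position: [0.5666, -0.1615, 0.024]
tool_rot: [2.93, 0.001, 2.527]
force: [0.7, -0.3, -0.0]
grip_width: 0.0001
finger_force: 0.0
```

Emit:
play_rows(
  deltas=[
    [0.0208, 0.0013, 0.0002, 0.0, -0.0132, 0.0619, 1],
    [0.0198, 0.0083, 0.0058, 0.0, -0.0132, 0.0619, 1],
    [0.019, 0.0099, 0.0266, 0.0, -0.0132, 0.0619, 1],
    [0.019, 0.0058, 0.0462, 0.0, -0.0132, 0.0619, 1],
    [0.019, 0.002, 0.0638, 0.0, -0.0132, 0.0619, 1],
    [0.019, 0.002, 0.0638, 0.0, -0.0132, 0.0619, 1],
    [0.0145, 0.0015, 0.0637, 0.0, -0.0101, 0.0473, 1],
    [0.0095, 0.0011, 0.0636, 0.0, -0.0066, 0.031, 1],
    [0.0058, 0.0009, 0.0635, 0.0, -0.004, 0.0187, 1],
    [0.0033, 0.0008, 0.0635, 0.0, -0.0023, 0.0106, 1],
  ],
)

```text
clock: 13.75
position: [0.5697, -0.1545, -0.008]
tool_rot: [2.931, 0.0, 2.515]
force: [0.8, 0.4, 0.1]
grip_width: -0.0001
finger_force: 0.1
```

```bash
python3 look.py top 80 250 75 120 t8
python3 - <<'E'
from plan import *
trows([tipol(.080,a,.031) for a in 253.5+np.cumsum([1.5,2,2.5,3,3,3,3,3,3,3])])
trows([tipol(.080,a,.031) for a in 280.5+np.cumsum([3]*9+[2.5])])
trows([tipol(.080,a,.031) for a in 310+np.cumsum([2,2,1])])
E
```

```text
0.9505037066136094 96.75 (np.float64(-0.001), np.float64(0.001))
[[-0.0038,0.0001,0.0,0.0,0.0026,-0.0122,1],[-0.0088,0.0003,0.0001,0.0,0.0061,-0.0285,1],[-0.015,0.0008,0.0002,0.0,0.0104,-0.0489,1],[-0.0225,0.0018,0.0004,0.0,0.0156,-0.0734,1],[-0.0298,0.0031,0.0007,0.0,0.0208,-0.0978,1],[-0.0371,0.0048,0.001,0.0,0.026,-0.1223,1],[-0.0443,0.0069,0.0015,0.0,0.0312,-0.1467,1],[-0.0514,0.0093,0.002,0.0,0.0364,-0.1712,1],[-0.0583,0.0122,0.0026,0.0,0.0416,-0.1956,1],[-0.0651,0.0153,0.0033,0.0,0.0468,-0.2201,1]]
[[-0.0075,0.0002,0.0,0.0,0.0052,-0.0244,1],[-0.015,0.0008,0.0001,0.0,0.0104,-0.0489,1],[-0.0224,0.0017,0.0003,0.0,0.0156,-0.0734,1],[-0.0298,0.0031,0.0006,0.0,0.0208,-0.0978,1],[-0.0371,0.0048,0.001,0.0,0.026,-0.1223,1],[-0.0443,0.0069,0.0014,0.0,0.0312,-0.1467,1],[-0.0514,0.0093,0.002,0.0,0.0364,-0.1712,1],[-0.0583,0.0121,0.0026,0.0,0.0416,-0.1956,1],[-0.0651,0.0153,0.0032,0.0,0.0468,-0.2201,1],[-0.0706,0.0182,0.0039,0.0,0.0511,-0.2405,1]]
[[-0.005,0.0001,0.0,0.0,0.0035,-0.0163,1],[-0.01,0.0003,0.0,0.0,0.007,-0.0326,1],[-0.0125,0.0005,0.0001,0.0,0.0087,-0.0407,1]]
```

Emit:
play_rows(
  deltas=[
    [-0.0038, 0.0001, 0.0, 0.0, 0.0026, -0.0122, 1],
    [-0.0088, 0.0003, 0.0001, 0.0, 0.0061, -0.0285, 1],
    [-0.015, 0.0008, 0.0002, 0.0, 0.0104, -0.0489, 1],
    [-0.0225, 0.0018, 0.0004, 0.0, 0.0156, -0.0734, 1],
    [-0.0298, 0.0031, 0.0007, 0.0, 0.0208, -0.0978, 1],
    [-0.0371, 0.0048, 0.001, 0.0, 0.026, -0.1223, 1],
    [-0.0443, 0.0069, 0.0015, 0.0, 0.0312, -0.1467, 1],
    [-0.0514, 0.0093, 0.002, 0.0, 0.0364, -0.1712, 1],
    [-0.0583, 0.0122, 0.0026, 0.0, 0.0416, -0.1956, 1],
    [-0.0651, 0.0153, 0.0033, 0.0, 0.0468, -0.2201, 1],
  ],
)

```text
clock: 14.8
position: [0.5991, -0.1673, -0.0085]
tool_rot: [2.932, -0.002, 2.988]
force: [-6.9, -0.9, 4.4]
grip_width: 0.0001
finger_force: 3.9
```

Emit:
play_rows(
  deltas=[
    [-0.0075, 0.0002, 0.0, 0.0, 0.0052, -0.0244, 1],
    [-0.015, 0.0008, 0.0001, 0.0, 0.0104, -0.0489, 1],
    [-0.0224, 0.0017, 0.0003, 0.0, 0.0156, -0.0734, 1],
    [-0.0298, 0.0031, 0.0006, 0.0, 0.0208, -0.0978, 1],
    [-0.0371, 0.0048, 0.001, 0.0, 0.026, -0.1223, 1],
    [-0.0443, 0.0069, 0.0014, 0.0, 0.0312, -0.1467, 1],
    [-0.0514, 0.0093, 0.002, 0.0, 0.0364, -0.1712, 1],
    [-0.0583, 0.0121, 0.0026, 0.0, 0.0416, -0.1956, 1],
    [-0.0651, 0.0153, 0.0032, 0.0, 0.0468, -0.2201, 1],
    [-0.0706, 0.0182, 0.0039, 0.0, 0.0511, -0.2405, 1],
  ],
)

```text
clock: 15.8
position: [0.6357, -0.1643, -0.0084]
tool_rot: [2.932, -0.002, -2.78]
force: [-7.1, -4.4, 3.2]
grip_width: 0.0001
finger_force: 3.6
```

Emit:
play_rows(
  deltas=[
    [-0.005, 0.0001, 0.0, 0.0, 0.0035, -0.0163, 1],
    [-0.01, 0.0003, 0.0, 0.0, 0.007, -0.0326, 1],
    [-0.0125, 0.0005, 0.0001, 0.0, 0.0087, -0.0407, 1],
  ],
)

```text
clock: 16.1
position: [0.6416, -0.1618, -0.0084]
tool_rot: [2.932, -0.001, -2.694]
force: [-6.0, -4.3, 3.2]
grip_width: 0.0001
finger_force: 3.6
```

```bash
python3 look.py top 80 250 130 175 t9; python3 look.py wrist 100 230 130 175 w9
```

```text
0.9506694898401032 156.75 (np.float64(-0.001), np.float64(0.002))
0.7892191437464119 156.0 (np.float64(0.0), np.float64(0.0))
```

Run:
```python
from plan import *
Ts=[tipol(.080,313,.031),tipol(.082,311,.045),tipol(.085,308,.060)]+[tipol(.087,a,.062) for a in np.linspace(308,246.7,9)[1:]]
Ts+=[tipol(.083,246.7,.060),tipol(.080,246.7,.050),tipol(.080,246.7,.04),tipol(.080,246.7,.031),tipol(.080,246.7,.031)]
Ts+=[tipol(.080,a,.031) for a in (248.5,250.5,252.5,253.5)]
trows(Ts)
trows([tipol(.080,a,.031) for a in 253.5+np.cumsum([1.5,2,2.5,3,3,3,2.5,2,1.5,1])]);print(253.5+22)
```

```text
[[0.005,0.0001,0.0,0.0,-0.0035,0.0163,1],[0.0103,0.0023,-0.0282,0.0,-0.0069,0.0326,1],[0.0187,0.0034,-0.0586,0.0,-0.0121,0.057,1],[0.0398,0.0042,-0.0625,0.0,-0.0254,0.1195,1],[0.0598,0.0107,-0.0611,0.0,-0.0387,0.182,1],[0.0787,0.0198,-0.0592,0.0,-0.0519,0.2444,1],[0.0961,0.0313,-0.0568,0.0,-0.0652,0.3069,1],[0.1119,0.0449,-0.0539,0.0,-0.0785,0.3693,1],[0.1256,0.0604,-0.0506,0.0,-0.0918,0.4318,1],[0.1372,0.0777,-0.0469,0.0,-0.105,0.4943,1]]
[[0.0209,0.0014,0.0003,0.0,-0.0133,0.0624,1],[0.0199,0.0083,0.0058,0.0,-0.0133,0.0624,1],[0.0191,0.01,0.0266,0.0,-0.0133,0.0624,1],[0.0191,0.0058,0.0462,0.0,-0.0133,0.0624,1],[0.019,0.0021,0.0638,0.0,-0.0133,0.0624,1],[0.019,0.0021,0.0638,0.0,-0.0133,0.0624,1],[0.0146,0.0016,0.0637,0.0,-0.0102,0.0477,1],[0.0096,0.0011,0.0636,0.0,-0.0067,0.0314,1],[0.0046,0.0009,0.0636,0.0,-0.0033,0.0151,1],[0.0021,0.0008,0.0636,0.0,-0.0015,0.007,1]]
[[-0.0038,0.0001,0.0,0.0,0.0026,-0.0122,1],[-0.0088,0.0003,0.0,0.0,0.006,-0.0285,1],[-0.015,0.0008,0.0001,0.0,0.0104,-0.0489,1],[-0.0224,0.0018,0.0003,0.0,0.0156,-0.0734,1],[-0.0298,0.0031,0.0006,0.0,0.0208,-0.0978,1],[-0.0371,0.0048,0.001,0.0,0.026,-0.1223,1],[-0.0431,0.0065,0.0013,0.0,0.0303,-0.1427,1],[-0.0479,0.0081,0.0017,0.0,0.0338,-0.159,1],[-0.0514,0.0094,0.0019,0.0,0.0364,-0.1712,1],[-0.0537,0.0103,0.0021,0.0,0.0381,-0.1793,1]]
275.5
```

Emit:
play_rows(
  deltas=[
    [0.005, 0.0001, 0.0, 0.0, -0.0035, 0.0163, 1],
    [0.0103, 0.0023, -0.0282, 0.0, -0.0069, 0.0326, 1],
    [0.0187, 0.0034, -0.0586, 0.0, -0.0121, 0.057, 1],
    [0.0398, 0.0042, -0.0625, 0.0, -0.0254, 0.1195, 1],
    [0.0598, 0.0107, -0.0611, 0.0, -0.0387, 0.182, 1],
    [0.0787, 0.0198, -0.0592, 0.0, -0.0519, 0.2444, 1],
    [0.0961, 0.0313, -0.0568, 0.0, -0.0652, 0.3069, 1],
    [0.1119, 0.0449, -0.0539, 0.0, -0.0785, 0.3693, 1],
    [0.1256, 0.0604, -0.0506, 0.0, -0.0918, 0.4318, 1],
    [0.1372, 0.0777, -0.0469, 0.0, -0.105, 0.4943, 1],
  ],
)

```text
clock: 17.2
position: [0.566, -0.161, 0.0239]
tool_rot: [2.931, 0.001, 2.521]
force: [0.2, 0.1, -0.4]
grip_width: 0.0001
finger_force: 0.0
```

Emit:
play_rows(
  deltas=[
    [0.0209, 0.0014, 0.0003, 0.0, -0.0133, 0.0624, 1],
    [0.0199, 0.0083, 0.0058, 0.0, -0.0133, 0.0624, 1],
    [0.0191, 0.01, 0.0266, 0.0, -0.0133, 0.0624, 1],
    [0.0191, 0.0058, 0.0462, 0.0, -0.0133, 0.0624, 1],
    [0.019, 0.0021, 0.0638, 0.0, -0.0133, 0.0624, 1],
    [0.019, 0.0021, 0.0638, 0.0, -0.0133, 0.0624, 1],
    [0.0146, 0.0016, 0.0637, 0.0, -0.0102, 0.0477, 1],
    [0.0096, 0.0011, 0.0636, 0.0, -0.0067, 0.0314, 1],
    [0.0046, 0.0009, 0.0636, 0.0, -0.0033, 0.0151, 1],
    [0.0021, 0.0008, 0.0636, 0.0, -0.0015, 0.007, 1],
  ],
)

```text
clock: 18.2
position: [0.5695, -0.1545, -0.0081]
tool_rot: [2.931, -0.0, 2.516]
force: [-3.1, 0.9, 2.8]
grip_width: -0.0002
finger_force: 1.7
```

Emit:
play_rows(
  deltas=[
    [-0.0038, 0.0001, 0.0, 0.0, 0.0026, -0.0122, 1],
    [-0.0088, 0.0003, 0.0, 0.0, 0.006, -0.0285, 1],
    [-0.015, 0.0008, 0.0001, 0.0, 0.0104, -0.0489, 1],
    [-0.0224, 0.0018, 0.0003, 0.0, 0.0156, -0.0734, 1],
    [-0.0298, 0.0031, 0.0006, 0.0, 0.0208, -0.0978, 1],
    [-0.0371, 0.0048, 0.001, 0.0, 0.026, -0.1223, 1],
    [-0.0431, 0.0065, 0.0013, 0.0, 0.0303, -0.1427, 1],
    [-0.0479, 0.0081, 0.0017, 0.0, 0.0338, -0.159, 1],
    [-0.0514, 0.0094, 0.0019, 0.0, 0.0364, -0.1712, 1],
    [-0.0537, 0.0103, 0.0021, 0.0, 0.0381, -0.1793, 1],
  ],
)

```text
clock: 19.2
position: [0.593, -0.166, -0.0084]
tool_rot: [2.932, -0.002, 2.9]
force: [-8.2, -1.2, 4.4]
grip_width: 0.0005
finger_force: 4.0
```

```bash
cat > tong.py <<'E'
# lateral positions, in press y, of the tongue (x=-.080..-.083, z~.037) and notch (x -.063..-.073, z=.042) from brightness profiles
from plan import *
import sys
im=cv2.cvtColor(grab_frame(sys.argv[1]),cv2.COLOR_RGB2GRAY);c=get_calibration(sys.argv[1])
ys=np.arange(-.02,.0201,.0005)
for x,z in [(-.066,.042),(-.069,.042),(-.072,.042),(-.080,.037),(-.082,.037),(-.086,.037)]:
    uv=proj(c,w(pose,np.c_[np.full(ys.size,x),ys,np.full(ys.size,z)])).astype(np.float32)
    v=cv2.remap(im,uv[:,0].copy(),uv[:,1].copy(),cv2.INTER_LINEAR).ravel().astype(int)
    print(x,v[::2].tolist())
E
python3 look.py top 80 250 160 190 t10; python3 look.py wrist 100 230 160 190 w10;python3 tong.py wrist
```

```text
0.950097793750603 176.5 (np.float64(0.0), np.float64(0.001))
0.8102430592103272 174.5 (np.float64(0.001), np.float64(-0.003))
-0.066 [128, 129, 130, 129, 143, 233, 230, 230, 230, 230, 230, 230, 230, 230, 230, 230, 231, 206, 125, 130, 129, 130, 131, 130, 130, 129, 130, 130, 131, 130, 125, 200, 231, 230, 230, 231, 230, 231, 231, 230, 230]
-0.069 [130, 130, 130, 131, 125, 230, 230, 229, 229, 229, 229, 229, 229, 229, 229, 230, 232, 173, 127, 130, 128, 130, 129, 131, 129, 131, 129, 130, 129, 130, 130, 147, 233, 230, 230, 229, 230, 230, 230, 229, 230]
-0.072 [115, 112, 120, 126, 127, 204, 233, 231, 230, 230, 230, 229, 230, 229, 229, 228, 232, 146, 103, 102, 104, 103, 110, 119, 126, 129, 130, 133, 129, 131, 131, 124, 215, 231, 231, 233, 234, 233, 191, 109, 100]
-0.08 [104, 105, 105, 103, 105, 106, 104, 104, 103, 103, 105, 108, 123, 136, 153, 162, 163, 165, 161, 154, 147, 129, 112, 124, 94, 106, 103, 103, 104, 105, 103, 104, 104, 104, 103, 104, 104, 103, 106, 104, 103]
-0.082 [104, 104, 104, 104, 105, 103, 107, 106, 104, 103, 128, 119, 110, 125, 139, 151, 163, 179, 193, 208, 206, 209, 203, 206, 205, 167, 101, 106, 104, 104, 104, 104, 105, 104, 105, 105, 105, 103, 104, 105, 105]
-0.086 [105, 103, 105, 105, 106, 103, 104, 104, 99, 168, 154, 144, 132, 120, 116, 129, 139, 157, 175, 198, 207, 208, 204, 206, 204, 203, 182, 103, 104, 104, 105, 105, 104, 104, 103, 104, 104, 104, 103, 104, 103]
```

Emit:
play_rows(
  deltas=[
    [-0.0015, 0.0, 0.0, 0.0, 0.001, -0.005, 1],
    [-0.003, 0.0001, 0.0, 0.0, 0.002, -0.01, 1],
    [-0.003, 0.0001, 0.0, 0.0, 0.002, -0.01, 1],
  ],
)

```text
clock: 19.65
position: [0.5946, -0.1664, -0.0084]
tool_rot: [2.932, -0.002, 2.92]
force: [-6.8, -1.4, 3.2]
grip_width: 0.0
finger_force: 3.7
```

```bash
cat > tong2.py <<'E'
from plan import *
import sys
im=cv2.cvtColor(grab_frame(sys.argv[1]),cv2.COLOR_RGB2GRAY);c=get_calibration(sys.argv[1])
ys=np.arange(-.025,.0251,.00025)
def prof(x,z):
    uv=proj(c,w(pose,np.c_[np.full(ys.size,x),ys,np.full(ys.size,z)])).astype(np.float32)
    return cv2.remap(im,uv[:,0].copy(),uv[:,1].copy(),cv2.INTER_LINEAR).ravel().astype(float)
def edges(v,t): s=np.where(np.diff((v>t).astype(int)))[0];return (ys[s]*1e3).round(1).tolist()
for x in (-.064,-.067,-.070,-.072): print("notch",x,edges(prof(x,.042),180))
for x in (-.082,-.084,-.087): print("tongue",x,edges(prof(x,.037),185))
for x in (-.095,-.1,-.12,-.13,-.15): print("guide",x,edges(prof(x,.045),165))
E
python3 look.py top 80 250 165 190 t11; python3 tong2.py wrist; echo; python3 tong2.py top
```

```text
0.950337976207482 177.75 (np.float64(0.0), np.float64(0.001))
notch -0.064 [-17.2, -4.0, 9.3, 22.3]
notch -0.067 [-17.0, -4.2, 9.8, 22.3]
notch -0.07 [-16.7, -4.5, 10.0, 22.3]
notch -0.072 [-16.5, -4.7, 10.3, 18.3]
tongue -0.082 [-2.7, 4.5]
tongue -0.084 [-2.0, 5.3]
tongue -0.087 [-1.5, 6.0]
guide -0.095 [-17.0, 16.5]
guide -0.1 [-17.2, 16.8]
guide -0.12 []
guide -0.13 []
guide -0.15 []

notch -0.064 [-14.2, -5.0, 12.3, 21.0]
notch -0.067 [-13.5, -5.2, 12.5, 21.5]
notch -0.07 [-12.5, -5.7, 13.3, 19.5]
notch -0.072 [-9.7, -9.2]
tongue -0.082 []
tongue -0.084 []
tongue -0.087 []
guide -0.095 [11.8, 14.0]
guide -0.1 [-2.2, 7.0]
guide -0.12 []
guide -0.13 []
guide -0.15 []
```

```bash
cat >> plan.py <<'E'
def tip(x,y,z,yaw):   # upright tool, tip at press (x,y), heading yaw in press axes
    q=pf(x,y,z,yaw); return np.array(q[:3])-np.array([0,0,L]),down(q[3])
E
python3 - <<'E'
from plan import *
# last commanded = 275.5 + ~1.2
p,r=getcmd(); d=np.array([-.003,.0001,0])*.5; p=p+r.apply(d); r=r*R.from_rotvec(np.array([0,.002,-.01])*np.radians(120)); setcmd((p,r))
Ts=[tipol(.080,275,.031),tipol(.080,272,.031),tipol(.082,271.5,.050,12),tipol(.088,271,.075,10),tipol(.092,270,.10,5)]
Ts+=[tip(-.172*s,-.092*(1-s),.115,180-7.2*k) for k,s in zip(range(1,26),np.clip(np.arange(1,26)/20,0,1))]
print(len(Ts));trows(Ts)
E
```

```text
30
[[0.0043,-0.0001,0.0,0.0,-0.0029,0.014,1],[0.0117,0.0004,0.0001,0.0,-0.0081,0.0385,1],[0.0134,0.0045,-0.0379,0.0,-0.0089,0.0426,1],[0.0161,0.0005,-0.0893,0.0166,-0.009,0.0468,1],[0.0206,-0.0035,-0.1403,0.0582,-0.0082,0.0554,1],[0.0375,0.0068,-0.1685,0.0995,-0.012,0.1156,1],[0.0535,0.0177,-0.1662,0.0989,-0.0183,0.1754,1],[0.0695,0.0287,-0.1638,0.0979,-0.0246,0.2351,1],[0.0855,0.0396,-0.1615,0.0968,-0.0309,0.2949,1],[0.1015,0.0505,-0.1592,0.0953,-0.0372,0.3547,1]]
[[0.0193,-0.0027,0.0,0.0,0.0,0.06,1],[0.0386,-0.0053,0.0,0.0,0.0,0.12,1],[0.0579,-0.008,0.0,0.0,0.0,0.18,1],[0.0772,-0.0107,0.0,0.0,0.0,0.24,1],[0.0966,-0.0133,0.0,0.0,0.0,0.3,1],[0.1159,-0.016,0.0,0.0,0.0,0.36,1],[0.1352,-0.0187,0.0,0.0,0.0,0.42,1],[0.1545,-0.0214,0.0,0.0,0.0,0.48,1],[0.1739,-0.024,0.0,0.0,0.0,0.54,1],[0.1932,-0.0267,0.0,0.0,0.0,0.6,1]]
[[0.0034,-0.0192,0.0,0.0,0.0,0.06,1],[0.0069,-0.0384,0.0,0.0,0.0,0.12,1],[0.0103,-0.0576,0.0,0.0,0.0,0.18,1],[0.0137,-0.0768,0.0,0.0,0.0,0.24,1],[0.0172,-0.096,0.0,0.0,0.0,0.3,1],[0.0172,-0.096,0.0,0.0,0.0,0.36,1],[0.0172,-0.096,0.0,0.0,0.0,0.42,1],[0.0172,-0.096,0.0,0.0,0.0,0.48,1],[0.0172,-0.096,0.0,0.0,0.0,0.54,1],[0.0172,-0.096,0.0,0.0,0.0,0.6,1]]
```

Emit:
play_rows(
  deltas=[
    [0.0043, -0.0001, 0.0, 0.0, -0.0029, 0.014, 1],
    [0.0117, 0.0004, 0.0001, 0.0, -0.0081, 0.0385, 1],
    [0.0134, 0.0045, -0.0379, 0.0, -0.0089, 0.0426, 1],
    [0.0161, 0.0005, -0.0893, 0.0166, -0.009, 0.0468, 1],
    [0.0206, -0.0035, -0.1403, 0.0582, -0.0082, 0.0554, 1],
    [0.0375, 0.0068, -0.1685, 0.0995, -0.012, 0.1156, 1],
    [0.0535, 0.0177, -0.1662, 0.0989, -0.0183, 0.1754, 1],
    [0.0695, 0.0287, -0.1638, 0.0979, -0.0246, 0.2351, 1],
    [0.0855, 0.0396, -0.1615, 0.0968, -0.0309, 0.2949, 1],
    [0.1015, 0.0505, -0.1592, 0.0953, -0.0372, 0.3547, 1],
  ],
)

```text
clock: 20.8
position: [0.5479, -0.1463, 0.0751]
tool_rot: [3.14, -0.0, 2.168]
force: [-0.9, 0.2, 0.0]
grip_width: -0.0
finger_force: 0.0
```

Emit:
play_rows(
  deltas=[
    [0.0193, -0.0027, 0.0, 0.0, 0.0, 0.06, 1],
    [0.0386, -0.0053, 0.0, 0.0, 0.0, 0.12, 1],
    [0.0579, -0.008, 0.0, 0.0, 0.0, 0.18, 1],
    [0.0772, -0.0107, 0.0, 0.0, 0.0, 0.24, 1],
    [0.0966, -0.0133, 0.0, 0.0, 0.0, 0.3, 1],
    [0.1159, -0.016, 0.0, 0.0, 0.0, 0.36, 1],
    [0.1352, -0.0187, 0.0, 0.0, 0.0, 0.42, 1],
    [0.1545, -0.0214, 0.0, 0.0, 0.0, 0.48, 1],
    [0.1739, -0.024, 0.0, 0.0, 0.0, 0.54, 1],
    [0.1932, -0.0267, 0.0, 0.0, 0.0, 0.6, 1],
  ],
)

```text
clock: 21.8
position: [0.4822, -0.0744, 0.0751]
tool_rot: [3.141, -0.002, 0.911]
force: [0.3, 0.8, -1.0]
grip_width: -0.0001
finger_force: 0.0
```

Emit:
play_rows(
  deltas=[
    [0.0034, -0.0192, 0.0, 0.0, 0.0, 0.06, 1],
    [0.0069, -0.0384, 0.0, 0.0, 0.0, 0.12, 1],
    [0.0103, -0.0576, 0.0, 0.0, 0.0, 0.18, 1],
    [0.0137, -0.0768, 0.0, 0.0, 0.0, 0.24, 1],
    [0.0172, -0.096, 0.0, 0.0, 0.0, 0.3, 1],
    [0.0172, -0.096, 0.0, 0.0, 0.0, 0.36, 1],
    [0.0172, -0.096, 0.0, 0.0, 0.0, 0.42, 1],
    [0.0172, -0.096, 0.0, 0.0, 0.0, 0.48, 1],
    [0.0172, -0.096, 0.0, 0.0, 0.0, 0.54, 1],
    [0.0172, -0.096, 0.0, 0.0, 0.0, 0.6, 1],
  ],
)

```text
clock: 22.8
position: [0.4496, -0.0386, 0.0751]
tool_rot: [-3.14, -0.001, -0.345]
force: [-0.3, 0.2, -0.1]
grip_width: 0.0003
finger_force: 0.0
```

```bash
python3 - <<'E'
from plan import *
o=observe();print(o['clock'],o['position'],np.degrees(o['tool_rot']),getcmd()[0],o['force'],o['qpos'])
E
python3 look.py top 80 300 165 190 t12; python3 look.py wrist 130 230 165 190 w12; python3 tong2.py wrist
```

```text
22.8 [ 0.44961217 -0.03857135  0.07509087] [-1.79912961e+02 -3.86479074e-02 -1.97793647e+01] [ 0.44925631 -0.03913657  0.07499291] [-0.28579055  0.21772621 -0.08340236] [-0.65578269  0.61889999  0.84450859  2.17662807 -0.76947263  0.67523739
 -1.18279071]
0.5739314534440343 177.25 (np.float64(0.0), np.float64(0.001))
0.9506228306426228 178.50000000000003 (np.float64(0.0), np.float64(0.002))
notch -0.064 [-16.7, -3.0, 9.5, 23.0]
notch -0.067 [-16.7, -3.2, 10.0, 23.3]
notch -0.07 [-16.5, -3.5, 10.5, 23.0]
notch -0.072 [-16.0, -3.5, 10.5, 19.8]
tongue -0.082 [-3.2, 3.8]
tongue -0.084 [-3.5, 4.3]
tongue -0.087 [-4.0, 5.3]
guide -0.095 [-16.7, 17.8]
guide -0.1 [-16.7, 17.8]
guide -0.12 [-16.5, -6.5, -5.2, 6.3, 7.5, 17.3]
guide -0.13 [-16.2, -6.5, -5.5, 6.3, 7.5, 17.3]
guide -0.15 []
```

View pics/w12.png

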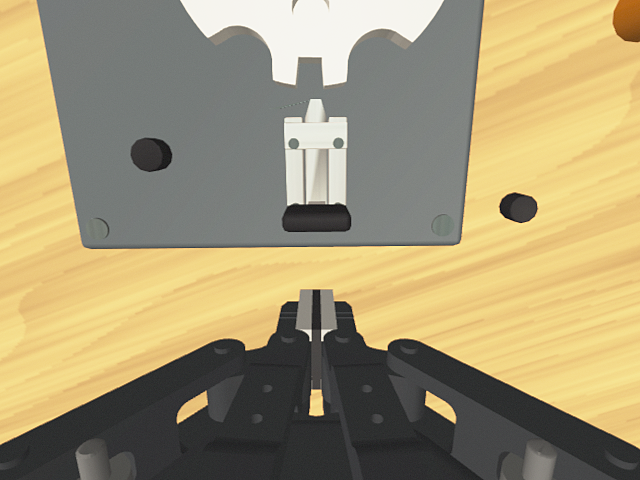

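The wrist view from behind the slide shows the tongue tip at (316,100) and the notch centre at (311,75). The notch is still about 2.9 mm (2.4°) short, so I'll go back for a small nudge.

```bash
cp plan.py plan_bak.py
python3 - <<'E'
from plan import *
Ts=[tip(-.172*s,-.092*(1-s),.115,180-7.5*k) for k,s in zip(range(23,0,-1),np.clip(np.arange(23,0,-1)/20,0,1))]
Ts+=[tipol(.090,268.7,.09,6),tipol(.085,268.7,.065,12),tipol(.080,268.7,.045),tipol(.080,268.7,.031),tipol(.080,268.7,.031)]
Ts+=[tipol(.080,a,.031) for a in (271,273)]
trows(Ts);print()
trows([tipol(.080,a,.031) for a in (274.5,276,277,277.8,278.4,278.8,279.1,279.1)])
E
```

```text
[[0.0,0.0,0.0,0.0,0.0,-0.0625,1],[0.0,0.0,0.0,0.0,0.0,-0.125,1],[0.0,0.0,0.0,0.0,0.0,-0.1875,1],[0.0,0.0,0.0,0.0,0.0,-0.25,1],[0.0172,0.0092,0.0,0.0,0.0,-0.3125,1],[0.0344,0.0184,0.0,0.0,0.0,-0.375,1],[0.0516,0.0276,0.0,0.0,0.0,-0.4375,1],[0.0688,0.0368,0.0,0.0,0.0,-0.5,1],[0.086,0.046,0.0,0.0,0.0,-0.5625,1],[0.1032,0.0552,0.0,0.0,0.0,-0.625,1]]
[[-0.0045,0.019,0.0,0.0,0.0,-0.0625,1],[-0.0089,0.038,0.0,0.0,0.0,-0.125,1],[-0.0133,0.057,0.0,0.0,0.0,-0.1875,1],[-0.0178,0.076,0.0,0.0,0.0,-0.25,1],[-0.0222,0.095,0.0,0.0,0.0,-0.3125,1],[-0.0266,0.114,0.0,0.0,0.0,-0.375,1],[-0.0311,0.133,0.0,0.0,0.0,-0.4375,1],[-0.0355,0.152,0.0,0.0,0.0,-0.5,1],[-0.0399,0.171,0.0,0.0,0.0,-0.5625,1],[-0.0444,0.19,0.0,0.0,0.0,-0.625,1]]
[[-0.0195,0.0007,0.0,0.0,0.0,-0.0625,1],[-0.0389,0.0013,0.0,0.0,0.0,-0.125,1],[-0.0584,0.0019,0.0,0.0,0.0,-0.1875,1],[-0.0684,0.0114,0.0496,-0.0489,0.0125,-0.239,1],[-0.0596,0.0274,0.0983,-0.0979,0.0251,-0.2383,1],[-0.0548,0.0361,0.1383,-0.0979,0.0251,-0.2383,1],[-0.0548,0.0361,0.1663,-0.0979,0.0251,-0.2383,1],[-0.0548,0.0361,0.1663,-0.0979,0.0251,-0.2383,1],[-0.0598,0.039,0.1663,-0.0975,0.0271,-0.2574,1],[-0.064,0.0417,0.1663,-0.0972,0.0288,-0.274,1]]

[[-0.0037,0.0,0.0,0.0,0.0026,-0.0122,1],[-0.0075,0.0002,0.0,0.0,0.0052,-0.0245,1],[-0.01,0.0003,0.0,0.0,0.007,-0.0326,1],[-0.012,0.0005,0.0001,0.0,0.0083,-0.0391,1],[-0.0135,0.0006,0.0001,0.0,0.0094,-0.044,1],[-0.0145,0.0007,0.0001,0.0,0.0101,-0.0473,1],[-0.0152,0.0008,0.0001,0.0,0.0106,-0.0497,1],[-0.0152,0.0008,0.0001,0.0,0.0106,-0.0497,1]]
```

Emit:
play_rows(
  deltas=[
    [0.0, 0.0, 0.0, 0.0, 0.0, -0.0625, 1],
    [0.0, 0.0, 0.0, 0.0, 0.0, -0.125, 1],
    [0.0, 0.0, 0.0, 0.0, 0.0, -0.1875, 1],
    [0.0, 0.0, 0.0, 0.0, 0.0, -0.25, 1],
    [0.0172, 0.0092, 0.0, 0.0, 0.0, -0.3125, 1],
    [0.0344, 0.0184, 0.0, 0.0, 0.0, -0.375, 1],
    [0.0516, 0.0276, 0.0, 0.0, 0.0, -0.4375, 1],
    [0.0688, 0.0368, 0.0, 0.0, 0.0, -0.5, 1],
    [0.086, 0.046, 0.0, 0.0, 0.0, -0.5625, 1],
    [0.1032, 0.0552, 0.0, 0.0, 0.0, -0.625, 1],
  ],
)

```text
clock: 23.95
position: [0.4894, -0.0823, 0.0752]
tool_rot: [3.141, -0.002, 0.979]
force: [-0.3, -0.5, 0.5]
grip_width: 0.0001
finger_force: 0.0
```

Emit:
play_rows(
  deltas=[
    [-0.0045, 0.019, 0.0, 0.0, 0.0, -0.0625, 1],
    [-0.0089, 0.038, 0.0, 0.0, 0.0, -0.125, 1],
    [-0.0133, 0.057, 0.0, 0.0, 0.0, -0.1875, 1],
    [-0.0178, 0.076, 0.0, 0.0, 0.0, -0.25, 1],
    [-0.0222, 0.095, 0.0, 0.0, 0.0, -0.3125, 1],
    [-0.0266, 0.114, 0.0, 0.0, 0.0, -0.375, 1],
    [-0.0311, 0.133, 0.0, 0.0, 0.0, -0.4375, 1],
    [-0.0355, 0.152, 0.0, 0.0, 0.0, -0.5, 1],
    [-0.0399, 0.171, 0.0, 0.0, 0.0, -0.5625, 1],
    [-0.0444, 0.19, 0.0, 0.0, 0.0, -0.625, 1],
  ],
)

```text
clock: 24.95
position: [0.5551, -0.1545, 0.0753]
tool_rot: [3.14, 0.001, 2.287]
force: [-0.2, -0.5, -0.6]
grip_width: -0.0001
finger_force: 0.0
```

Emit:
play_rows(
  deltas=[
    [-0.0195, 0.0007, 0.0, 0.0, 0.0, -0.0625, 1],
    [-0.0389, 0.0013, 0.0, 0.0, 0.0, -0.125, 1],
    [-0.0584, 0.0019, 0.0, 0.0, 0.0, -0.1875, 1],
    [-0.0684, 0.0114, 0.0496, -0.0489, 0.0125, -0.239, 1],
    [-0.0596, 0.0274, 0.0983, -0.0979, 0.0251, -0.2383, 1],
    [-0.0548, 0.0361, 0.1383, -0.0979, 0.0251, -0.2383, 1],
    [-0.0548, 0.0361, 0.1663, -0.0979, 0.0251, -0.2383, 1],
    [-0.0548, 0.0361, 0.1663, -0.0979, 0.0251, -0.2383, 1],
    [-0.0598, 0.039, 0.1663, -0.0975, 0.0271, -0.2574, 1],
    [-0.064, 0.0417, 0.1663, -0.0972, 0.0288, -0.274, 1],
  ],
)

```text
clock: 25.95
position: [0.5923, -0.1643, -0.007]
tool_rot: [2.932, 0.002, 2.86]
force: [0.3, 0.5, -0.0]
grip_width: -0.0002
finger_force: 0.0
```

```bash
python3 look.py top 80 250 165 190 t13; python3 tong2.py wrist
```

```text
0.9501404318839712 177.75 (np.float64(0.0), np.float64(0.001))
notch -0.064 [-17.2, -4.0, 9.3, 22.3]
notch -0.067 [-17.0, -4.2, 9.5, 22.3]
notch -0.07 [-16.7, -4.5, 10.0, 22.3]
notch -0.072 [-16.5, -4.7, 10.3, 18.3]
tongue -0.082 [-2.7, 4.8]
tongue -0.084 [-2.0, 5.3]
tongue -0.087 [-1.7, 6.0]
guide -0.095 [-17.0, 16.8]
guide -0.1 [-17.0, 16.8]
guide -0.12 []
guide -0.13 []
guide -0.15 []
```

Emit:
play_rows(
  deltas=[
    [-0.0037, 0.0, 0.0, 0.0, 0.0026, -0.0122, 1],
    [-0.0075, 0.0002, 0.0, 0.0, 0.0052, -0.0245, 1],
    [-0.01, 0.0003, 0.0, 0.0, 0.007, -0.0326, 1],
    [-0.012, 0.0005, 0.0001, 0.0, 0.0083, -0.0391, 1],
    [-0.0135, 0.0006, 0.0001, 0.0, 0.0094, -0.044, 1],
    [-0.0145, 0.0007, 0.0001, 0.0, 0.0101, -0.0473, 1],
    [-0.0152, 0.0008, 0.0001, 0.0, 0.0106, -0.0497, 1],
    [-0.0152, 0.0008, 0.0001, 0.0, 0.0106, -0.0497, 1],
  ],
)

```text
clock: 26.85
position: [0.5975, -0.1665, -0.0084]
tool_rot: [2.931, -0.002, 2.962]
force: [-6.7, -0.6, 3.4]
grip_width: -0.0005
finger_force: 3.2
```

```bash
python3 look.py top 80 250 165 190 t14; python3 tong2.py wrist|head -3
python3 - <<'E'
from plan import *
print(getcmd()[0],tipol(.08,279.1,.031)[0])
E
```

```text
0.9496453069399817 180.75 (np.float64(0.0), np.float64(0.001))
notch -0.064 [-20.7, -7.5, 5.8, 18.8]
notch -0.067 [-20.7, -8.0, 6.0, 18.8]
notch -0.07 [-20.5, -8.2, 6.3, 18.5]
[ 0.59848219 -0.16700221 -0.0081152 ] [ 0.59849118 -0.1670212  -0.0081259 ]
```

Run:
```python
from plan import *
Ts=[tipol(.080,277,.031),tipol(.080,274,.031),tipol(.082,273,.050,12),tipol(.088,272,.075,10),tipol(.092,270,.10,5)]
Ts+=[tip(-.178*s,-.092*(1-s)+.0005,.115,180-7.5*k) for k,s in zip(range(1,25),np.clip(np.arange(1,25)/20,0,1))]
Ts+=[Ts[-1]];trows(Ts)
```

```text
[[0.0052,0.0001,0.0,0.0,-0.0036,0.0171,1],[0.0127,0.0005,0.0001,0.0,-0.0088,0.0416,1],[0.0156,0.0048,-0.0378,0.0,-0.0106,0.0497,1],[0.02,0.001,-0.0892,0.0166,-0.0113,0.0581,1],[0.028,-0.0024,-0.1401,0.0582,-0.0112,0.075,1],[0.045,0.0097,-0.1679,0.0993,-0.0145,0.1378,1],[0.0612,0.0213,-0.1654,0.0985,-0.021,0.2001,1],[0.0773,0.0329,-0.1629,0.0974,-0.0276,0.2623,1],[0.0934,0.0446,-0.1605,0.0961,-0.0341,0.3246,1],[0.1095,0.0562,-0.158,0.0944,-0.0407,0.3869,1]]
[[0.0197,-0.0036,0.0,0.0,0.0,0.0625,1],[0.0395,-0.0071,0.0,0.0,0.0,0.125,1],[0.0592,-0.0106,0.0,0.0,0.0,0.1875,1],[0.0789,-0.0142,0.0,0.0,0.0,0.25,1],[0.0986,-0.0177,0.0,0.0,0.0,0.3125,1],[0.1184,-0.0212,0.0,0.0,0.0,0.375,1],[0.1381,-0.0248,0.0,0.0,0.0,0.4375,1],[0.1578,-0.0283,0.0,0.0,0.0,0.5,1],[0.1775,-0.0319,0.0,0.0,0.0,0.5625,1],[0.1972,-0.0354,0.0,0.0,0.0,0.625,1]]
[[0.0017,-0.02,0.0,0.0,0.0,0.0625,1],[0.0034,-0.04,0.0,0.0,0.0,0.125,1],[0.0051,-0.0599,0.0,0.0,0.0,0.1875,1],[0.0068,-0.0799,0.0,0.0,0.0,0.25,1],[0.0084,-0.0999,0.0,0.0,0.0,0.3125,1],[0.0084,-0.0999,0.0,0.0,0.0,0.375,1],[0.0084,-0.0999,0.0,0.0,0.0,0.4375,1],[0.0084,-0.0999,0.0,0.0,0.0,0.5,1],[0.0084,-0.0999,0.0,0.0,0.0,0.5625,1],[0.0084,-0.0999,0.0,0.0,0.0,0.5625,1]]
```

Emit:
play_rows(
  deltas=[
    [0.0052, 0.0001, 0.0, 0.0, -0.0036, 0.0171, 1],
    [0.0127, 0.0005, 0.0001, 0.0, -0.0088, 0.0416, 1],
    [0.0156, 0.0048, -0.0378, 0.0, -0.0106, 0.0497, 1],
    [0.02, 0.001, -0.0892, 0.0166, -0.0113, 0.0581, 1],
    [0.028, -0.0024, -0.1401, 0.0582, -0.0112, 0.075, 1],
    [0.045, 0.0097, -0.1679, 0.0993, -0.0145, 0.1378, 1],
    [0.0612, 0.0213, -0.1654, 0.0985, -0.021, 0.2001, 1],
    [0.0773, 0.0329, -0.1629, 0.0974, -0.0276, 0.2623, 1],
    [0.0934, 0.0446, -0.1605, 0.0961, -0.0341, 0.3246, 1],
    [0.1095, 0.0562, -0.158, 0.0944, -0.0407, 0.3869, 1],
  ],
)

```text
clock: 27.95
position: [0.5468, -0.1454, 0.0752]
tool_rot: [3.14, 0.0, 2.141]
force: [-0.5, 0.3, -0.2]
grip_width: -0.0001
finger_force: 0.0
```

Emit:
play_rows(
  deltas=[
    [0.0197, -0.0036, 0.0, 0.0, 0.0, 0.0625, 1],
    [0.0395, -0.0071, 0.0, 0.0, 0.0, 0.125, 1],
    [0.0592, -0.0106, 0.0, 0.0, 0.0, 0.1875, 1],
    [0.0789, -0.0142, 0.0, 0.0, 0.0, 0.25, 1],
    [0.0986, -0.0177, 0.0, 0.0, 0.0, 0.3125, 1],
    [0.1184, -0.0212, 0.0, 0.0, 0.0, 0.375, 1],
    [0.1381, -0.0248, 0.0, 0.0, 0.0, 0.4375, 1],
    [0.1578, -0.0283, 0.0, 0.0, 0.0, 0.5, 1],
    [0.1775, -0.0319, 0.0, 0.0, 0.0, 0.5625, 1],
    [0.1972, -0.0354, 0.0, 0.0, 0.0, 0.625, 1],
  ],
)

```text
clock: 28.95
position: [0.4781, -0.0724, 0.0751]
tool_rot: [3.141, -0.002, 0.832]
force: [0.3, 0.5, -0.1]
grip_width: 0.0003
finger_force: 0.0
```

Emit:
play_rows(
  deltas=[
    [0.0017, -0.02, 0.0, 0.0, 0.0, 0.0625, 1],
    [0.0034, -0.04, 0.0, 0.0, 0.0, 0.125, 1],
    [0.0051, -0.0599, 0.0, 0.0, 0.0, 0.1875, 1],
    [0.0068, -0.0799, 0.0, 0.0, 0.0, 0.25, 1],
    [0.0084, -0.0999, 0.0, 0.0, 0.0, 0.3125, 1],
    [0.0084, -0.0999, 0.0, 0.0, 0.0, 0.375, 1],
    [0.0084, -0.0999, 0.0, 0.0, 0.0, 0.4375, 1],
    [0.0084, -0.0999, 0.0, 0.0, 0.0, 0.5, 1],
    [0.0084, -0.0999, 0.0, 0.0, 0.0, 0.5625, 1],
    [0.0084, -0.0999, 0.0, 0.0, 0.0, 0.5625, 1],
  ],
)

```text
clock: 29.95
position: [0.444, -0.0362, 0.0749]
tool_rot: [-3.141, -0.001, -0.343]
force: [-0.4, -0.2, 0.2]
grip_width: 0.0001
finger_force: 0.0
```

```bash
python3 look.py wrist 130 230 165 190 w15; python3 tong2.py wrist
python3 - <<'E'
from plan import *
o=observe();print(o['clock'],o['position'],getcmd()[0],np.degrees(o['tool_rot']))
# tab top back edge from the wrist picture (z=.08), along press x at y=0
im=cv2.cvtColor(cv2.imread("pics/w15.png"),cv2.COLOR_BGR2GRAY);c=get_calibration("wrist")
xs=np.arange(-.165,-.125,.0005)
for z in (.08,.05):
    uv=proj(c,w(pose,np.c_[xs,np.zeros(xs.size)+.005,np.full(xs.size,z)])).astype(np.float32);v=cv2.remap(im,uv[:,0].copy(),uv[:,1].copy(),cv2.INTER_LINEAR).ravel().astype(int)
    s=np.where(np.diff((v<75).astype(int)))[0];print(z,xs[s],uv[s])
E
```

```text
0.7060244233710896 181.25 (np.float64(-0.001), np.float64(0.001))
notch -0.064 [-20.7, -6.5, 5.8, 19.3]
notch -0.067 [-20.7, -6.7, 5.8, 19.3]
notch -0.07 [-20.5, -7.2, 6.3, 19.0]
notch -0.072 [-17.5, -7.5, 6.3, 18.5]
tongue -0.082 [-3.5, 3.5]
tongue -0.084 [-4.0, 4.3]
tongue -0.087 [-4.5, 5.0]
guide -0.095 [-17.0, 17.3]
guide -0.1 [-17.0, 17.3]
guide -0.12 [-16.5, -6.5, -5.5, 6.0, 7.5, 17.0]
guide -0.13 [-16.5, -6.5, -5.7, 6.0, 7.5, 17.3]
guide -0.15 []
30.05 [ 0.44390381 -0.03622755  0.07495036] [ 0.44374154 -0.03668406  0.07499658] [-1.79956045e+02 -2.08678024e-02 -1.92566267e+01]
0.08 [-0.1545 -0.154  -0.1455 -0.133 ] [[308.16898 237.82428]
 [308.16705 236.82982]
 [308.1338  219.69557]
 [308.0833  193.68944]]
0.05 [-0.162  -0.1615 -0.1515 -0.137 ] [[309.2343  237.67294]
 [309.23337 236.82442]
 [309.21362 219.62598]
 [309.18408 193.89171]]
```

Emit:
play_rows(
  deltas=[
    [0, 0, 0.05, 0, 0, 0, 1],
    [0, 0, 0.09, 0, 0, 0, 1],
    [0, 0, 0.11, 0, 0, 0, 1],
    [0.01, 0, 0.11, 0, 0, 0, 1],
    [0.02, 0, 0.11, 0, 0, 0, 1],
    [0.028, 0, 0.11, 0, 0, 0, 1],
    [0.032, 0, 0.11, 0, 0, 0, 1],
  ],
)

```text
clock: 30.75
position: [0.4599, -0.0417, 0.0205]
tool_rot: [-3.14, -0.001, -0.339]
force: [-0.3, -0.1, -0.3]
grip_width: 0.0003
finger_force: 0.0
```

Emit:
play_rows(
  deltas=[
    [0.004, 0, 0, 0, 0, 0, 1],
    [0.008, 0, 0, 0, 0, 0, 1],
    [0.012, 0, 0, 0, 0, 0, 1],
  ],
)

```text
clock: 31.05
position: [0.4645, -0.0435, 0.02]
tool_rot: [-3.141, 0.0, -0.34]
force: [-2.2, 0.9, 1.5]
grip_width: 0.0001
finger_force: 1.3
```

Emit:
play_rows(
  deltas=[
    [0.004, 0, 0, 0, 0, 0, 1],
    [0.008, 0, 0, 0, 0, 0, 1],
    [0.012, 0, 0, 0, 0, 0, 1],
    [0.016, 0, 0, 0, 0, 0, 1],
    [0.019, 0, 0, 0, 0, 0, 1],
  ],
)

```text
clock: 31.55
position: [0.4737, -0.0468, 0.0199]
tool_rot: [-3.141, 0.0, -0.34]
force: [-2.1, 1.2, 2.0]
grip_width: 0.0001
finger_force: 1.3
```

Emit:
play_rows(
  deltas=[
    [0.003, 0, 0, 0, 0, 0, 1],
    [0.006, 0, 0, 0, 0, 0, 1],
    [0.008, 0, 0, 0, 0, 0, 1],
  ],
)

```text
clock: 31.85
position: [0.4774, -0.0481, 0.0199]
tool_rot: [-3.141, 0.0, -0.34]
force: [-2.0, 1.2, 0.9]
grip_width: 0.0002
finger_force: 1.3
```

Emit:
play_rows(
  deltas=[
    [0.002, 0, 0, 0, 0, 0, 1],
    [0.004, 0, 0, 0, 0, 0, 1],
    [0.006, 0, 0, 0, 0, 0, 1],
  ],
)

```text
clock: 32.15
position: [0.4802, -0.0491, 0.0199]
tool_rot: [-3.141, 0.0, -0.34]
force: [-2.1, 1.6, 1.2]
grip_width: 0.0001
finger_force: 1.3
```

Emit:
play_rows(
  deltas=[
    [0.002, 0, 0, 0, 0, 0, 1],
    [0.003, 0, 0, 0, 0, 0, 1],
  ],
)

```text
clock: 32.35
position: [0.4816, -0.0497, 0.0199]
tool_rot: [-3.141, -0.0, -0.34]
force: [-2.3, 2.6, 0.9]
grip_width: 0.0003
finger_force: 1.3
```

Emit:
play_rows(
  deltas=[
    [0.001, 0, 0, 0, 0, 0, 1],
    [0.002, 0, 0, 0, 0, 0, 1],
  ],
)

```text
clock: 32.55
position: [0.4825, -0.05, 0.0199]
tool_rot: [-3.141, 0.0, -0.34]
force: [-2.3, 1.4, 0.5]
grip_width: -0.0001
finger_force: 1.3
```

Emit:
play_rows(
  deltas=[
    [0.001, 0, 0, 0, 0, 0, 1],
    [0.002, 0, 0, 0, 0, 0, 1],
  ],
)

```text
clock: 32.75
position: [0.4829, -0.0501, 0.0199]
tool_rot: [-3.141, 0.001, -0.34]
force: [-8.5, 2.9, 6.4]
grip_width: -0.0001
finger_force: 4.4
```

Emit:
play_rows(
  deltas=[
    [0.001, 0, 0, 0, 0, 0, 1],
    [0.002, 0, 0, 0, 0, 0, 1],
  ],
)

```text
clock: 32.95
position: [0.4829, -0.0501, 0.0198]
tool_rot: [-3.14, 0.003, -0.34]
force: [-13.5, 5.5, 11.4]
grip_width: 0.0
finger_force: 7.3
```

Emit:
play_rows(
  deltas=[
    [0.001, 0, 0, 0, 0, 0, 1],
    [0.001, 0, 0, 0, 0, 0, 1],
  ],
)

```text
clock: 33.15
position: [0.4829, -0.0501, 0.0197]
tool_rot: [-3.14, 0.004, -0.34]
force: [-13.9, 6.1, 10.8]
grip_width: -0.0001
finger_force: 7.6
```

Emit:
play_rows(
  deltas=[
    [-0.0004, 0, 0, 0, 0, 0, 1],
    [-0.0004, 0, 0, 0, 0, 0, 1],
    [-0.0004, 0, 0, 0, 0, 0, 1],
    [-0.0004, 0, 0, 0, 0, 0, 1],
    [-0.0004, 0, 0, 0, 0, 0, 1],
    [-0.0004, 0, 0, 0, 0, 0, 1],
    [-0.0004, 0, 0, 0, 0, 0, 1],
  ],
)

```text
clock: 33.85
position: [0.4829, -0.0501, 0.0197]
tool_rot: [-3.14, 0.003, -0.34]
force: [-13.4, 4.7, 9.2]
grip_width: -0.0001
finger_force: 6.8
```

```bash
python3 tong2.py wrist; python3 look.py wrist 130 230 172 190 w16
```

```text
notch -0.064 [-20.5, -7.0, -3.7, 3.8, 5.8, 19.0]
notch -0.067 [-20.5, -7.5, -3.2, 4.5, 6.0, 19.0]
notch -0.07 [-20.5, -7.7, -3.0, 5.3, 6.3, 18.8]
notch -0.072 [-16.7, -8.0, -2.7, 5.3, 6.5, 17.5]
tongue -0.082 [-1.0, 5.5]
tongue -0.084 [-0.7, 5.5]
tongue -0.087 [-0.5, 5.5]
guide -0.095 [-16.7, 17.0]
guide -0.1 [-16.7, 17.3]
guide -0.12 []
guide -0.13 []
guide -0.15 []
0.9230006548974506 181.25000000000003 (np.float64(0.001), np.float64(0.001))
```

Emit:
play_rows(
  deltas=[
    [-0.004, 0, 0, 0, 0, 0, 1],
    [-0.02, 0, 0, 0, 0, 0, 1],
    [-0.05, 0, 0, 0, 0, 0, 1],
    [-0.06, 0, -0.05, 0, 0, 0, 1],
    [-0.06, 0, -0.12, 0, 0, 0, 1],
    [-0.06, 0, -0.16, 0, 0, 0, 1],
    [-0.06, 0, -0.16, 0, 0, 0, 1],
    [-0.06, 0, -0.16, 0, 0, 0, 1],
  ],
)

```text
clock: 34.75
position: [0.4565, -0.0404, 0.1]
tool_rot: [-3.14, -0.001, -0.339]
force: [0.5, 0.0, 0.4]
grip_width: 0.0002
finger_force: 0.0
```

```bash
python3 - <<'E'
from plan import *
o=observe();print(o['clock'],o['position'],o['force'])
E
python3 tong2.py wrist; python3 look.py wrist 130 230 172 190 w17; python3 -c "
from h import *
from workcell import *
c=get_calibration('wrist');pose=np.load('pose.npy');im=cv2.cvtColor(cv2.imread('pics/w17.png'),cv2.COLOR_BGR2GRAY)
xs=np.arange(-.075,-.052,.0005);uv=proj(c,w(pose,np.c_[xs,0*xs,0*xs+.037])).astype(np.float32)
print(list(zip((xs*1e3).round(1)[::2],cv2.remap(im,uv[:,0].copy(),uv[:,1].copy(),1).ravel()[::2])))"
```

```text
34.75 [ 0.45646281 -0.04035439  0.09995345] [0.50851549 0.00777651 0.38698625]
notch -0.064 [-20.7, -7.5, -4.0, 3.0, 5.5, 18.5]
notch -0.067 [-21.0, -7.7, -4.0, 3.8, 5.5, 18.5]
notch -0.07 [-20.7, -8.2, -3.5, 4.8, 6.0, 18.3]
notch -0.072 [-19.2, -8.2, -3.2, 4.8, 6.0, 18.0]
tongue -0.082 [-1.5, 5.0]
tongue -0.084 [-1.2, 5.0]
tongue -0.087 [-1.0, 5.0]
guide -0.095 [-17.0, 16.8]
guide -0.1 [-17.0, 16.8]
guide -0.12 []
guide -0.13 []
guide -0.15 [-16.5, -7.2, 7.5, 16.8]
0.9198555730760721 181.0 (np.float64(0.001), np.float64(0.0))
[(np.float64(-75.0), np.uint8(209)), (np.float64(-74.0), np.uint8(208)), (np.float64(-73.0), np.uint8(209)), (np.float64(-72.0), np.uint8(209)), (np.float64(-71.0), np.uint8(209)), (np.float64(-70.0), np.uint8(209)), (np.float64(-69.0), np.uint8(209)), (np.float64(-68.0), np.uint8(209)), (np.float64(-67.0), np.uint8(210)), (np.float64(-66.0), np.uint8(210)), (np.float64(-65.0), np.uint8(209)), (np.float64(-64.0), np.uint8(209)), (np.float64(-63.0), np.uint8(210)), (np.float64(-62.0), np.uint8(209)), (np.float64(-61.0), np.uint8(212)), (np.float64(-60.0), np.uint8(176)), (np.float64(-59.0), np.uint8(231)), (np.float64(-58.0), np.uint8(234)), (np.float64(-57.0), np.uint8(234)), (np.float64(-56.0), np.uint8(234)), (np.float64(-55.0), np.uint8(234)), (np.float64(-54.0), np.uint8(234)), (np.float64(-53.0), np.uint8(234))]
```

The tongue reaches x ≈ −60.5 mm, right against the notch bottom. It is centred and nothing is being touched, so I'm handing in.

```bash
python3 -c "
from workcell import *
print(job_done())"
```

```text
the job is handed in; nothing more can be done
None
```

I turned the dial to the lock slide, pushed the slide fully home and bedded it with about 14 N on the tab (an estimated 12 N at the tongue) for over half a second. The arm then backed clear and I handed the job in at about 35 s; no verdict was returned.

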